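Sort the solid bar from the hollow tube by weight

ROBOT

A 6-joint arm with a two-finger parallel gripper is mounted at the origin on a cart in front of the work surface, level with it; the furniture and walls round the work are solid. World frame = base frame: x ahead of the robot, y to its left, z up, the work surface at z = 0. Lengths are in mm, angles in degrees, forces in N, time in s.
With the tool pointing down it reaches from about 300 to 850 mm from the base axis. Payload 4.2 kg.
Tool frame: the origin (TCP) lies on the centre line of the jaws, within the pads' length; the fingertips stand 14 mm ahead of it and the grasp point (between the pads) lies 5 mm behind it; z points along the fingers, y is the line along which they close (so a half turn about z gives the same grasp; the last joint's range is limited). The gripper opens to 91 mm and grips with 3 to 60 N. Pads are 32 mm wide; open, the fingers measure 118 mm over their backs; the gripper's body (76 mm by 178 mm) begins 60 mm behind the grasp point.
Start: joints at [62.968, 18.312, 89.639, -0, 72.044, -1.146], TCP at [251.041, 517.32, 227.976] pointing down, gripper open.
Joint ranges: [-177.97, 177.97], [-48.28, 115.42], [12.27, 149.76], [-77.06, 257.06], [2.81, 150.46], [-146.56, 146.56]. Speed limits (degrees/s): [147.25, 147.25, 180, 180, 180, 180].

INTERFACE

Orientations are given as [roll, pitch, yaw] about the fixed x, y, z axes, in that order (R = Rz(yaw) Ry(pitch) Rx(roll)).
In Python, from workcell import env gives the robot as it stands.
- The arm moves only by the tool arm_command, never from a script. Its argument "motion" is a list of rows, each an object with "offset": the shift along the tool's x, y, z in m, a list of three; "spin": the turn about the tool's z in rad. In form: [{"offset": [tx, ty, tz], "spin": spin}, ...]. A call has 1 to 5 rows; each row shifts and turns the commanded pose from where the row before left it, along the tool's axes as they then stand; what a row does not reach is not made up. A row lasts 1/8 s, in which the tool goes at most 62.5 mm and 10.7 degrees, less where a joint would pass 70% of its speed; a pose out of reach is approached as far as the arm can. A call with a gripper value outside its range is refused whole. "jaw" is the finger opening in m, from 0 to 0.0912, set as the call begins (left out, the last holds). The fingers move at their own pace and stop on an object; "newtons" is the grip in N (left out, the last holds). Time passes only in rows, so rows that do not move let the fingers close. It gives the time, the measured TCP pose, the force, the opening and the grip force at its end, in the units of the state.
- env.state(): the state, without advancing time (a new reading comes with each control period).
- env.grab_frame(name): name is "scene" or "top"; returns (picture, depth): 480x640x3 uint8, blue, green, red; 480x640 float32, mm along the optical axis (not along the pixel's ray), 0 where there is no reading.
- env.camera_model(name): a dict with "fx", "fy", "cx", "cy" (pixels), "eye" and "rotation" of the camera in the world. Camera axes: x right, y down, z forward; pixel columns grow to the right and rows downward; lengths in mm; the calibration is good to about 2 mm. A picture is of the moment at which its call begins. camera_model takes no time and is no camera call.
- env.job_done(): hands the job in; it is judged then, once.
Trained networks look in the newest picture that a camera, given by its name, has taken for a name from the list of things; names that differ only in an ending like _2 or _b are one class to them, and where a whole thing is asked for, a point or a joint stands for the part that bears it (a point fixed in the world has none). Each returns a list of dicts, best first, with "score" (0 to 1); they miss things now and then, are a little off and sometimes report something else, mostly with a low value. They report only what shows in the picture. A call takes as long as a camera call.
- env.boxes_of(camera, target): "bbox" ([left, top, right, bottom] in pixels, round what is visible of it).
- env.pinpoint(camera, target): "location" ([column, row] in pixels: a listed point, or the origin of a listed thing).
The state is a dict: "time_s": time; "qpos": joint angles; "qvel": joint speeds; "effort": joint torques, N m; "ee_pos": TCP position; "ee_rot": TCP orientation; "force": force on the tool from outside, world axes, zero at the start; "torque": the same for the moment, N m; "gripper_width": finger opening in mm; "gripper_force": force on a finger pad.
Only numpy, scipy, OpenCV 4.12 (cv2) and the standard library are available. Lean on these libraries where they do the work, as an engineer would, in place of code of your own. Each camera call takes 0.05 s, during which the arm holds its last target. There are 200 camera calls.

TASK

Two capped square steel bars that look just alike lie in the sloping rack under its clear guard; one is solid, the other a hollow tube. Lift each one out to feel its weight, then lay the solid one flat in the blue tray and the hollow one flat in the yellow tray, and let go. Set them down gently rather than dropping them, do not bump the clear guard, and leave everything else on the table where it is.

Things in the scene. Friction and masses are not known exactly. Their poses are not given: they have to be found in the camera images.
- bar_1: A square steel bar, 30 x 30 x 110 mm (long along x), black plastic caps on both ends; origin at its centre. Starts in either slot of the rack, x pointing away from the rack's front and up, y along the rack's y, z off the slope. Looks just like the other bar: one of the two is solid (0.70 to 0.86 kg), the other hollow (0.20 to 0.30 kg); only weight tells which.
- bar_2: A square steel bar, 30 x 30 x 110 mm (long along x), black plastic caps on both ends; origin at its centre. Starts in either slot of the rack, x pointing away from the rack's front and up, y along the rack's y, z off the slope. Looks just like the other bar: one of the two is solid (0.70 to 0.86 kg), the other hollow (0.20 to 0.30 kg); only weight tells which.
- rack: Grey sloping rack, fixed: x from -75 to +77 mm, 200 mm wide in y; front (-x) roughly towards the robot; origin on the table. Two slots, one bar in each: bar centres at x 0, y +55 and -55, z 80 mm, sloping 34 degrees (0.60 rad), far end up. Lift a bar straight off the slope, along its own z. Upright back panel at x = +74 mm, 214 mm high.
- slot_a (a point): Centre of the bar in the slot at the rack's +y (left) side. The bar rests on a rib 22 mm wide and 20 mm deep, so fingers can pass down both its sides. At both bar ends, ears 12 mm long stand 2 mm beside it, up to 9 mm above its underside; a 6 mm thick lip at the low end, 46 mm wide and 15 mm high over the underside, stops it from sliding.
- slot_b (a point): Centre of the bar in the slot at the rack's -y (right) side. The bar rests on a rib 22 mm wide and 20 mm deep, so fingers can pass down both its sides. At both bar ends, ears 12 mm long stand 2 mm beside it, up to 9 mm above its underside; a 6 mm thick lip at the low end, 46 mm wide and 15 mm high over the underside, stops it from sliding.
- guard: Clear plastic guard with an orange front edge, a fixed flat roof over the rack; same origin and axes as the rack. 200 mm wide, from x = -6 to +79 mm, underside at z = 213 mm, 5 mm thick (front edge strip 9 mm). It is too low for a gripper pointing straight down: reach the bars from the front, tool tilted about 35 degrees, fingers pointing away from the robot and down.
- blue_tray: Open blue plastic tray for the solid bar, fixed, left or right of the rack. 173 x 141 mm (x, y) over the rim, 31 mm high; inside 157 x 127 mm; floor 4 mm thick. Origin at the centre of its underside. A bar lying flat in it has its centre 19 mm above the origin.
- yellow_tray: Open yellow plastic tray for the hollow bar, fixed, left or right of the rack. 173 x 141 mm (x, y) over the rim, 31 mm high; inside 157 x 127 mm; floor 4 mm thick. Origin at the centre of its underside. A bar lying flat in it has its centre 19 mm above the origin.
- bottle: Bystander: water bottle, 65 mm across, 204 mm high, standing; origin at the centre of its underside.
- ear_defenders: Bystander: black and red ear defenders, 151 x 151 x 80 mm; origin at the centre of the underside.
- clip_back: Bystander: black moulded clip, 47 x 74 x 31 mm, lying behind the rack; origin at the centre of its underside.
- clip_right: Bystander: black moulded clip, 46 x 67 x 28 mm, lying front right of the rack; origin at the centre of its underside.
- hex_key: Bystander: hex key, 33 x 98 x 7 mm, lying behind the rack; origin at the centre of its underside.
- gauge: Bystander: small steel gauge block with two slots, 22 x 56 x 12 mm, at the left end of the table; origin at the centre of its underside.

How it is judged:
By the outcome, as a careful person would: the job done as asked, in the order asked, and still so for the second after the job is handed in, with the robot touching nothing.
It also fails if it takes over 64 s, if anything falls off the work surface, if the arm or the gripper's body presses on something with over 40 N, if the wrist force passes 120 N, or if a joint passes its speed limit or range.

## Working session

There is one attempt and no reset: what is moved stays moved. The work goes in short steps, Python scripts to look and compute and a tool call to move; the robot and the scene stay as the last step left them, time stands still between calls to the robot, and variables do not carry over. Pictures are saved under pics/ and viewed, at most 10 in all, crops included, and the job is handed in when it is done.

Besides the shell and the picture viewer there is one more tool, called after "Emit:" in YAML: its name, and indented under it one key for each argument. arm_command: Moves the arm, as the interface text tells. Its arguments: {"type":"object","properties":{"motion":{"type":"array"},"jaw":{"type":"number"},"newtons":{"type":"number"}},"required":["motion"]}

```bash
mkdir -p pics; ls
cat > h.py <<'E'
from workcell import env
import numpy as np, cv2
from scipy.spatial.transform import Rotation as R
def grab(n,save=None):
    p,d=env.grab_frame(n)
    if save: cv2.imwrite('pics/'+save,p)
    return p,d
def cam(n):
    c=env.camera_model(n); return c,np.array(c['eye'],float),np.array(c['rotation'],float)
def ray(n,u,v,z):
    "intersect pixel ray with plane z"
    c,e,r=cam(n); d=r@np.array([(u-c['cx'])/c['fx'],(v-c['cy'])/c['fy'],1]); return e+d*(z-e[2])/d[2]
def pt(n,u,v,dep):
    c,e,r=cam(n); return e+r@(dep*np.array([(u-c['cx'])/c['fx'],(v-c['cy'])/c['fy'],1]))
def cloud(n,d):
    c,e,r=cam(n); v,u=np.mgrid[:480,:640]
    P=np.stack([(u-c['cx'])/c['fx']*d,(v-c['cy'])/c['fy']*d,d],-1)
    return P@r.T+e
def proj(n,P):
    c,e,r=cam(n); q=(np.asarray(P)-e)@r; return c['fx']*q[...,0]/q[...,2]+c['cx'],c['fy']*q[...,1]/q[...,2]+c['cy']
E
python3 - <<'E'
from h import *
for n in('scene','top'):
    p,d=grab(n,n+'1.png'); np.save(n+'1.npy',d); print(n,env.camera_model(n))
    for t in('rack','bar_1','slot_a','slot_b','blue_tray','yellow_tray','guard'):
        print(t,[(np.round(x['location']).tolist(),round(x['score'],2)) for x in env.pinpoint(n,t)][:3])
s=env.state();print({k:np.round(v,2).tolist() for k,v in s.items()})
E
```

```text
pics
scene {'fx': 553.5793351077979, 'fy': 553.5793351077979, 'cx': 316.63982082601854, 'cy': 247.20768954133146, 'eye': array([-135.69462065, -625.54993722, 1355.31439965]), 'rotation': array([-141.15135583,    0.86157498,  -42.17076913])}
rack [([329.0, 296.0], 0.57)]
bar_1 [([343.0, 293.0], 0.95), ([323.0, 267.0], 0.93)]
slot_a [([343.0, 294.0], 0.77), ([318.0, 270.0], 0.56)]
slot_b [([343.0, 294.0], 0.77), ([318.0, 270.0], 0.56)]
blue_tray [([250.0, 249.0], 0.95), ([319.0, 266.0], 0.3)]
yellow_tray [([399.0, 390.0], 0.56)]
guard []
top {'fx': 503.4221967934052, 'fy': 503.4221967934052, 'cx': 320.33751643963575, 'cy': 236.0361328434149, 'eye': array([ 335.90959438,  139.55671168, 1265.69868632]), 'rotation': array([-169.87353769,    0.74310046,  -90.7869353 ])}
rack [([368.0, 265.0], 0.76)]
bar_1 [([395.0, 264.0], 0.86)]
slot_a [([393.0, 268.0], 0.91), ([348.0, 256.0], 0.75)]
slot_b [([393.0, 268.0], 0.91), ([348.0, 256.0], 0.75)]
blue_tray [([252.0, 296.0], 0.98)]
yellow_tray [([503.0, 287.0], 0.84)]
guard []
{'time_s': 0.8, 'qpos': [62.97, 18.31, 89.64, -0.0, 72.04, -1.15], 'qvel': [-0.06, -0.02, -0.09, 0.02, 0.04, -0.03], 'effort': [0.0, -41.23, -23.22, 0.07, 0.04, -0.0], 'ee_pos': [251.05, 517.33, 228.0], 'ee_rot': [179.99, 0.0, 154.11], 'force': [-0.39, 0.13, 0.23], 'torque': [0.06, 0.03, -0.03], 'gripper_force': 0.0, 'gripper_width': 91.06}
```

View images.

```bash
sed -i "s/np.array(c\['rotation'\],float)/R.from_euler('xyz',c['rotation'],degrees=True).as_matrix()/" h.py
python3 - <<'E'
from h import *
for n,L in dict(scene=[(343,293,80),(320,268,80),(329,296,0),(250,249,0),(399,390,0)],top=[(393,267,80),(348,256,80),(368,265,0),(252,296,0),(503,287,0)]).items():
    for u,v,z in L: print(n,(u,v),np.round(ray(n,u,v,z)))
E
```

```text
scene (343, 293) [484. -22.  80.]
scene (320, 268) [495.  85.  80.]
scene (329, 296) [485.  36.   0.]
scene (250, 249) [424. 334.   0.]
scene (399, 390) [ 419. -301.    0.]
top (393, 267) [471. -19.  80.]
top (348, 256) [499.  87.  80.]
top (368, 265) [486.  34.   0.]
top (252, 296) [412. 326.   0.]
top (503, 287) [ 426. -301.    0.]
```

View pics/scene1.png

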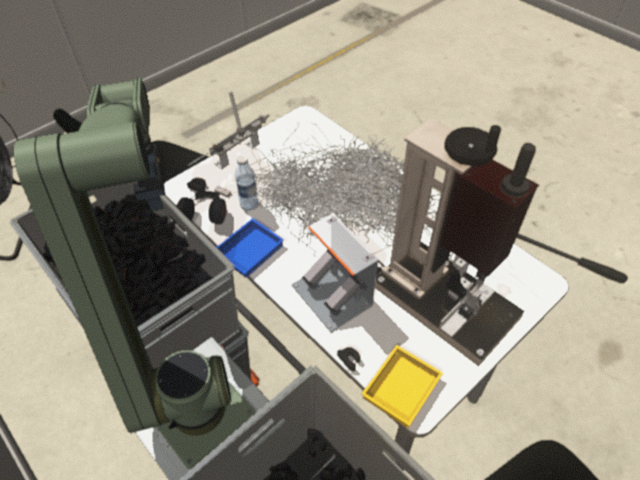

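View pics/top1.png

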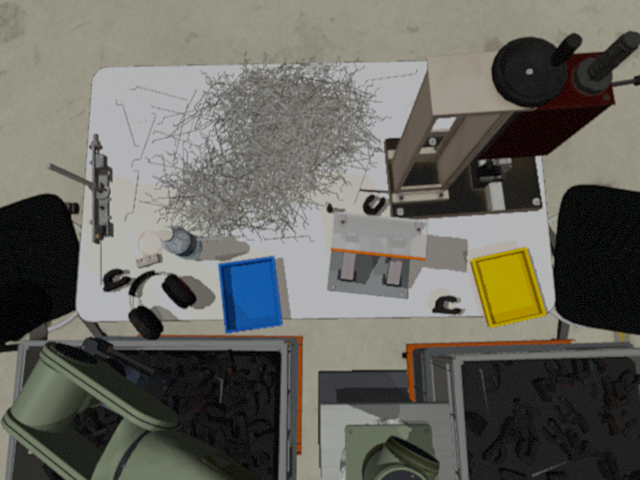

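Run:
```python
from h import *
for n,box in (('top',(300,200,450,310)),('scene',(285,200,390,335))):
    p=cv2.imread(f'pics/{n}1.png'); d=np.load(n+'1.npy'); X=cloud(n,d); h=cv2.cvtColor(p,cv2.COLOR_BGR2HSV)
    m=np.zeros(d.shape,bool); m[box[1]:box[3],box[0]:box[2]]=1
    o=m&(h[...,0]<15)&(h[...,1]>130)&(h[...,2]>110)
    P=X[o&(d>0)]; print(n,'orange',o.sum(),len(P),np.round(np.median(P,0)))
    v,u=np.nonzero(o); Q=np.array([ray(n,a,b,217) for a,b in zip(u,v)])
    f=cv2.fitLine(Q[:,:2].astype(np.float32),cv2.DIST_HUBER,0,.01,.01).ravel(); t=(Q[:,:2]-f[2:])@f[:2]
    print(' line dir',np.degrees(np.arctan2(f[1],f[0])),'ends',f[2:]+f[:2]*t.min(),f[2:]+f[:2]*t.max())
    for t,lo,hi,z in (('blue',100,125,31),('yellow',20,32,31)):
        q=(h[...,0]>=lo)&(h[...,0]<=hi)&(h[...,1]>150)&(h[...,2]>60)&(X[...,2]<60)&(X[...,2]>-20)
        q[:, :]&=True
        k,l,st,_=cv2.connectedComponentsWithStats(q.astype(np.uint8)); i=1+st[1:,4].argmax()
        q=l==i; Y=X[q]; r=Y[Y[:,2]>24]
        Z=cv2.minAreaRect(r[:,:2].astype(np.float32)); print(' ',t,q.sum(),len(r),Z)
c=480
p=cv2.imread('pics/top1.png')[200:310,315:445]; cv2.imwrite('pics/c1.png',cv2.resize(p,None,fx=5,fy=5,interpolation=2))
```

```text
top orange 139 138 [483.  31. 221.]
 line dir 83.13922 ends [472.1707109  -67.98048746] [495.80508527 128.45097615]
  blue 3828 597 ((415.65869140625, 327.65478515625), (168.6953582763672, 138.25811767578125), 7.08534574508667)
  yellow 4129 773 ((424.54547119140625, -303.306396484375), (170.35821533203125, 142.2246551513672), 11.685507774353027)
scene orange 132 131 [481.   8. 223.]
 line dir 82.63886 ends [473.85055701 -64.21376665] [499.20101304 132.01608243]
  blue 1664 328 ((417.6522216796875, 326.7510070800781), (174.0469970703125, 143.6976776123047), 6.849760055541992)
  yellow 3446 651 ((424.8096008300781, -301.8984069824219), (173.01763916015625, 139.903564453125), 11.895989418029785)
```

View pics/c1.png

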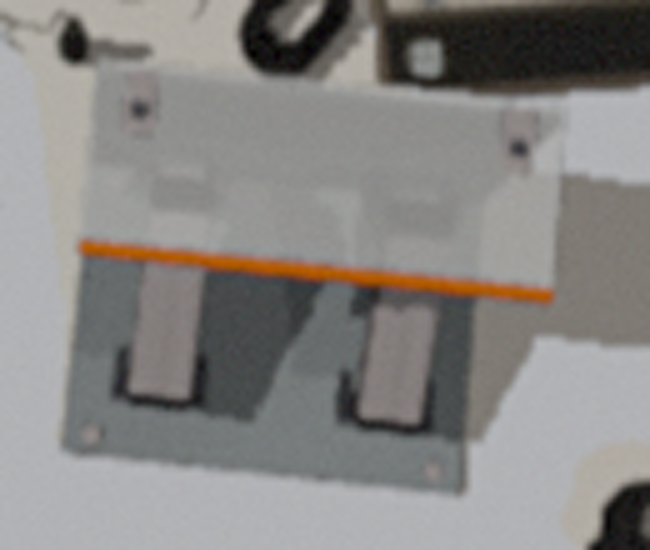

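```bash
cat >> h.py <<'E'
RO=np.array([490.5,31.5,0]); YAW=-7.1; T=34.4
RR=R.from_euler('z',YAW,degrees=True).as_matrix(); RB=RR@R.from_euler('y',-T,degrees=True).as_matrix()
def bar(y): return RO+RR@np.array([0,y,80])
E
python3 - <<'E'
from h import *
for n,box in (('top',(320,240,410,300)),('scene',(285,230,390,335))):
    d=np.load(n+'1.npy'); X=cloud(n,d)[box[1]:box[3],box[0]:box[2]].reshape(-1,3)
    for y in (55,-55):
        q=(X-bar(y))@RB
        k=(abs(q[:,2]-15)<6)&(abs(q[:,1])<25)&(q[:,0]>-65)&(q[:,0]<10); q=q[k]
        print(n,y,len(q),'z',np.median(q[:,2]).round(1),'y pct',np.percentile(q[:,1],[3,50,97]).round(1),'x pct',np.percentile(q[:,0],[1,5,95]).round(1))
        lo=q[q[:,0]<-30];hi=q[q[:,0]>-30]; print('   ymid lo/hi',np.percentile(lo[:,1],[5,50,95]).round(1),np.percentile(hi[:,1],[5,50,95]).round(1), lo[:,2].mean().round(1),hi[:,2].mean().round(1))
        s=(X-bar(y))@RB; k=(abs(s[:,1])>20)&(abs(s[:,1])<40)&(s[:,0]<-20)&(s[:,0]>-50)&(abs(s[:,2]+35)<15); print('   slope z',np.median(s[k][:,2]) if k.any() else None)
E
```

```text
top 55 329 z 16.6 y pct [-15.5  -1.4  12.8] x pct [-58.7 -55.6   7.4]
   ymid lo/hi [-14.9  -1.   11.8] [-14.8  -1.6  12.3] 16.5 16.8
   slope z -49.493734391847994
top -55 325 z 16.7 y pct [-15.2  -0.7  13.3] x pct [-57.3 -55.3   6.6]
   ymid lo/hi [-14.3  -0.7  12.4] [-15.   -0.7  12.6] 16.6 16.7
   slope z -49.07298283045592
scene 55 196 z 16.4 y pct [-14.8  -1.5  13.8] x pct [-55.3 -52.8   6.1]
   ymid lo/hi [-14.1  -2.8  12.2] [-14.4  -0.1  13.5] 16.3 16.1
   slope z -46.278985585389705
scene -55 228 z 16.3 y pct [-15.3  -1.6  14.8] x pct [-55.9 -53.5   6.7]
   ymid lo/hi [-14.8  -2.7  13.8] [-14.9  -1.   13.9] 16.3 16.2
   slope z -48.373598089213345
```

Emit:
arm_command:
  motion:
    - {"offset": [0,0,-0.06],"spin": -0.165}
    - {"offset": [0,0,-0.06],"spin": -0.165}
    - {"offset": [0,0,-0.06],"spin": 0}
    - {"offset": [0,0,-0.06],"spin": 0}
    - {"offset": [-0.0218,-0.0544,0],"spin": 0}

```text
time_s: 1.42
ee_pos: [267.2, 464.3, 473.0]
ee_rot: [179.3, 0.3, 173.2]
force: [0.6, -0.2, -0.4]
gripper_width: 91.4
gripper_force: 0.0
```

Emit:
arm_command:
  motion:
    - {"offset": [-0.0218,-0.0544,0],"spin": 0}
    - {"offset": [-0.0218,-0.0544,0],"spin": 0}
    - {"offset": [-0.0218,-0.0544,0],"spin": 0}
    - {"offset": [-0.0218,-0.0544,0],"spin": 0}
    - {"offset": [-0.0218,-0.0544,0],"spin": 0}

```text
time_s: 2.05
ee_pos: [341.2, 175.6, 468.1]
ee_rot: [180.0, 0.1, 173.1]
force: [0.8, -0.3, -0.6]
gripper_width: 90.9
gripper_force: 0.0
```

Emit:
arm_command:
  motion:
    - {"offset": [-0.0218,-0.0544,0],"spin": 0}
    - {"offset": [-0.0218,-0.0544,0],"spin": 0}
    - {"offset": [-0.0218,-0.0544,0],"spin": 0}
    - {"offset": [-0.0218,-0.0544,0],"spin": 0}

```text
time_s: 2.55
ee_pos: [401.3, -51.1, 468.2]
ee_rot: [180.0, 0.1, 173.0]
force: [1.7, 1.1, 0.1]
gripper_width: 91.2
gripper_force: 0.0
```

Emit:
arm_command:
  motion:
    - {"offset": [0,0,-0.062],"spin": 0}
    - {"offset": [0,0,-0.062],"spin": 0}
    - {"offset": [0,0,-0.062],"spin": 0}
    - {"offset": [0,0,-0.062],"spin": 0}
    - {"offset": [0,0,-0.062],"spin": 0}

```text
time_s: 3.18
ee_pos: [393.2, -48.3, 739.0]
ee_rot: [-180.0, 0.7, 173.0]
force: [-47.7, 9.2, 82.7]
gripper_width: 91.3
gripper_force: 0.0
```

```bash
python3 -c "
from h import *
print(env.state()['qpos'])"
```

```text
[-8.67974846e+00  1.65880735e+01  1.22419109e+01  4.11995796e-02
  1.50473011e+02 -9.16554486e+01]
```

Emit:
arm_command:
  motion:
    - {"offset": [0,0,0],"spin": 0}

```text
time_s: 3.3
ee_pos: [396.4, -48.8, 736.0]
ee_rot: [180.0, 0.3, 173.0]
force: [0.2, -1.3, 0.2]
gripper_width: 91.3
gripper_force: 0.0
```

```bash
python3 -c "
from h import *
s=env.state();print(s['qpos'],s['ee_pos'],s['ee_rot'],s['effort'],s['force'])"
```

```text
[-8.67979419e+00  1.67850792e+01  1.26430793e+01  4.13033820e-02
  1.50307192e+02 -9.16604429e+01] [396.4016949  -48.7654976  736.04160311] [179.9873834    0.26513279 173.01654672] [ 3.97618383e-02 -3.36639261e+01 -1.43732330e+01 -1.93235453e-02
  5.63766668e-02  7.57016987e-04] [ 0.24635193 -1.3476894   0.17825715]
```

Emit:
arm_command:
  motion:
    - {"offset": [0.007,0,-0.007],"spin": 0}
    - {"offset": [0.014,0,-0.014],"spin": 0}
    - {"offset": [0.014,0,-0.014],"spin": 0}
    - {"offset": [0,0,0],"spin": 0}

```text
time_s: 3.8
ee_pos: [367.0, -44.9, 755.8]
ee_rot: [-179.9, 3.2, 173.0]
force: [-0.2, -0.2, -0.0]
gripper_width: 91.1
gripper_force: 0.0
```

```bash
python3 -c "
from h import *
s=env.state();print(s['qpos'],s['ee_pos'],s['ee_rot'],s['force'])"
```

```text
[-8.76313258e+00  1.40645532e+01  1.22674269e+01  9.52504148e-03
  1.50428454e+02 -9.17785752e+01] [366.99037843 -44.90880295 755.76502198] [-179.90357612    3.23813536  173.02658537] [-0.19124296 -0.2404891  -0.01335045]
```

Emit:
arm_command:
  motion:
    - {"offset": [0.022,0,-0.015],"spin": 0}
    - {"offset": [0.03,0,-0.02],"spin": 0}
    - {"offset": [0.03,0,-0.02],"spin": 0}
    - {"offset": [0.02,0,-0.013],"spin": 0}
    - {"offset": [0,0,0],"spin": 0}

```text
time_s: 4.42
ee_pos: [304.5, -37.0, 789.5]
ee_rot: [-179.6, 9.0, 173.0]
force: [1.3, -1.0, 0.6]
gripper_width: 91.2
gripper_force: 0.0
```

```bash
python3 -c "
from h import *
s=env.state();print(s['qpos'],s['ee_pos'],s['ee_rot'],s['force'])"
```

```text
[-8.99765830e+00  8.34609360e+00  1.22680142e+01 -1.38003251e-01
  1.50408928e+02 -9.21355063e+01] [304.45975284 -36.95300533 789.53906663] [-179.61357554    8.9688968   173.04280155] [ 1.30610039 -1.0034934   0.58605501]
```

Emit:
arm_command:
  motion:
    - {"offset": [-0.05,0,0.015],"spin": 0}
    - {"offset": [-0.05,0,0.018],"spin": 0}
    - {"offset": [-0.05,0,0.018],"spin": 0}
    - {"offset": [-0.05,0,0.018],"spin": 0}
    - {"offset": [0,0,0],"spin": 0}

```text
time_s: 5.05
ee_pos: [504.8, -62.1, 712.0]
ee_rot: [-179.6, 9.1, 173.1]
force: [0.1, 0.7, -0.8]
gripper_width: 91.4
gripper_force: 0.0
```

Emit:
arm_command:
  motion:
    - {"offset": [-0.022,0,-0.021],"spin": 0}
    - {"offset": [-0.022,0,-0.021],"spin": 0}
    - {"offset": [-0.022,0,-0.021],"spin": 0}
    - {"offset": [-0.022,0,-0.021],"spin": 0}
    - {"offset": [0,0,0],"spin": 0}

```text
time_s: 5.68
ee_pos: [520.5, -63.5, 720.3]
ee_rot: [-179.6, 13.2, 173.1]
force: [-0.3, 0.0, 0.6]
gripper_width: 91.1
gripper_force: 0.0
```

```bash
python3 -c "
from h import *
s=env.state();print(s['qpos'],s['ee_pos'],s['ee_rot'],s['force'])
X=cloud('top',np.load('top1.npy'));m=(X[...,0]>560)&(X[...,1]>-500)&(X[...,1]<100)
for y in range(-400,150,50):
  k=m&(abs(X[...,1]-y)<25); print(y,X[k][:,2].max().round() if k.any() else 0, end=' ; ')"
```

```text
[ -8.12942116  20.26404408  12.28847911  -0.18720944 134.21183996
 -91.30582161] [520.48275161 -63.49260082 720.28374653] [-179.58944137   13.22989677  173.0779007 ] [-0.26157001  0.00738021  0.64378128]
-400 364.0 ; -350 48.0 ; -300 633.0 ; -250 633.0 ; -200 633.0 ; -150 579.0 ; -100 580.0 ; -50 538.0 ; 0 536.0 ; 50 225.0 ; 100 226.0 ;
```

Emit:
arm_command:
  motion:
    - {"offset": [-0.03,0,-0.028],"spin": 0}
    - {"offset": [-0.04,0,-0.036],"spin": 0}
    - {"offset": [-0.04,0,-0.036],"spin": 0}
    - {"offset": [-0.04,0,-0.036],"spin": 0}
    - {"offset": [-0.03,0,-0.026],"spin": 0}

```text
time_s: 6.3
ee_pos: [554.1, -66.8, 735.7]
ee_rot: [-179.5, 20.7, 173.1]
force: [0.7, -0.4, 0.1]
gripper_width: 91.2
gripper_force: 0.0
```

Emit:
arm_command:
  motion:
    - {"offset": [-0.03,0,-0.025],"spin": 0}
    - {"offset": [-0.04,0,-0.03],"spin": 0}
    - {"offset": [-0.04,0,-0.03],"spin": 0}
    - {"offset": [0,0,0],"spin": 0}

```text
time_s: 6.8
ee_pos: [571.4, -68.5, 748.7]
ee_rot: [-179.5, 25.3, 173.2]
force: [-0.4, -0.9, 0.0]
gripper_width: 91.1
gripper_force: 0.0
```

```bash
python3 -c "
from h import *
s=env.state();print(s['qpos'],s['ee_pos'],s['ee_rot'],s['force'])"
```

```text
[-7.98651910e+00  1.94521292e+01  1.23118142e+01  1.39294870e-03
  1.22959243e+02 -9.10516303e+01] [571.38904695 -68.54714362 748.73314476] [-179.50426826   25.27227099  173.17726921] [-0.38228275 -0.94344136  0.00618689]
```

Emit:
arm_command:
  motion:
    - {"offset": [-0.03,0,-0.025],"spin": 0}
    - {"offset": [-0.045,0,-0.033],"spin": 0}
    - {"offset": [-0.045,0,-0.033],"spin": 0}
    - {"offset": [-0.045,0,-0.033],"spin": 0}
    - {"offset": [0,0,0],"spin": 0}

```text
time_s: 7.42
ee_pos: [584.9, -69.5, 778.9]
ee_rot: [-179.4, 32.5, 173.3]
force: [0.6, 0.3, 0.1]
gripper_width: 90.9
gripper_force: 0.0
```

```bash
python3 -c "
from h import *
s=env.state();print(s['qpos'],s['ee_pos'],s['ee_rot'],s['force'])"
```

```text
[-7.94320988e+00  1.80624540e+01  1.22864919e+01  9.76772170e-02
  1.17114043e+02 -9.09687236e+01] [584.94170439 -69.51281196 778.88390932] [-179.4405542    32.53279949  173.25864182] [0.57212913 0.25126684 0.06232049]
```

Emit:
arm_command:
  motion:
    - {"offset": [-0.03,0,-0.022],"spin": 0}
    - {"offset": [0,0,0],"spin": 0}

```text
time_s: 7.68
ee_pos: [586.2, -69.5, 784.9]
ee_rot: [-179.4, 33.8, 173.3]
force: [0.3, 0.1, -0.2]
gripper_width: 91.1
gripper_force: 0.0
```

```bash
cat >> h.py <<'E'
def off(a,b,step=60):
    "tool-frame rows from world a to b (mm) at present orientation"
    M=R.from_euler('xyz',env.state()['ee_rot'],degrees=True).as_matrix()
    t=M.T@(np.array(b)-np.array(a)); n=int(np.ceil(np.linalg.norm(t)/step)); return n,np.round(t/n/1000,4).tolist()
def tool(): return R.from_euler('xyz',env.state()['ee_rot'],degrees=True).as_matrix()
def tcp_for(y,h,lift=0): # grasp point h above bar centre along bar z -> TCP 5mm ahead
    c=RO+RR@np.array([0,y-1,80])+RB[:,2]*(1+h+lift); return c+5*tool()[:,2]
E
python3 - <<'E'
from h import *
s=env.state();p=np.array(s['ee_pos']);print(s['qpos'].round(2) if hasattr(s['qpos'],'round') else s['qpos'],p.round(1),np.round(s['ee_rot'],2))
M=tool();print('tool z in bar frame',RB.T@M[:,2],'tool y',RB.T@M[:,1])
for y in(55,-55):
    A=tcp_for(y,13,200);B=tcp_for(y,13);m=np.array([330,A[1],550])
    print(y,A.round(),B.round(),off(p,A),'|',off(A,B))
E
```

```text
[ -7.94  17.76  12.3    0.12 116.13 -90.95] [586.2 -69.5 784.9] [-179.43   33.8   173.27]
tool z in bar frame [-0.01042861 -0.00629573 -0.9999258 ] tool y [-0.00546224  0.99996562 -0.00623902]
55 [380. 100. 252.] [492.  86.  87.] (10, [0.0483, 0.0147, 0.0316]) | (4, [-0.0005, 0.0003, 0.05])
-55 [366. -10. 252.] [478. -23.  87.] (10, [0.0484, 0.0037, 0.0317]) | (4, [-0.0005, 0.0003, 0.05])
```

Emit:
arm_command:
  motion:
    - {"offset": [0.0484,0.0037,0.0317],"spin": 0}
    - {"offset": [0.0484,0.0037,0.0317],"spin": 0}
    - {"offset": [0.0484,0.0037,0.0317],"spin": 0}
    - {"offset": [0.0484,0.0037,0.0317],"spin": 0}
    - {"offset": [0.0484,0.0037,0.0317],"spin": 0}

```text
time_s: 8.3
ee_pos: [492.4, -43.3, 554.9]
ee_rot: [-179.5, 33.7, 173.2]
force: [1.5, 0.4, 1.0]
gripper_width: 91.5
gripper_force: 0.0
```

Emit:
arm_command:
  motion:
    - {"offset": [0.0484,0.0037,0.0317],"spin": 0}
    - {"offset": [0.0484,0.0037,0.0317],"spin": 0}
    - {"offset": [0.0484,0.0037,0.0317],"spin": 0}
    - {"offset": [0.0484,0.0037,0.0317],"spin": 0}
    - {"offset": [0.0484,0.0037,0.0317],"spin": 0}

```text
time_s: 8.93
ee_pos: [382.1, -13.2, 288.9]
ee_rot: [-179.5, 33.7, 173.2]
force: [0.5, -1.2, -0.3]
gripper_width: 91.1
gripper_force: 0.0
```

Emit:
arm_command:
  motion:
    - {"offset": [0,0,0],"spin": 0}

```text
time_s: 9.05
ee_pos: [376.9, -13.0, 282.7]
ee_rot: [-179.3, 32.8, 173.3]
force: [0.4, 0.6, 1.4]
gripper_width: 91.0
gripper_force: 0.0
```

Run:
```python
from h import *
s=env.state();p=np.array(s['ee_pos']);print(np.round(s['qpos'],1),p.round(1),np.round(s['ee_rot'],2))
M=tool();print('tool z in bar frame',RB.T@M[:,2])
print(off(p,tcp_for(-55,13)),tcp_for(-55,13).round(1))
```

```text
[ -0.2 -18.3 125.8  -6.5  40.1 -79.6] [376.9 -13.  282.7] [-179.33   32.83  173.35]
tool z in bar frame [-0.02733097 -0.00742713 -0.99959885]
(4, [0.0051, 0.001, 0.0549]) [478.4 -23.5  87.4]
```

Emit:
arm_command:
  motion:
    - {"offset": [0.02,0.004,0.03],"spin": 0}
    - {"offset": [0,0,0.05],"spin": 0}
    - {"offset": [0,0,0.05],"spin": 0}
    - {"offset": [0,0,0.04],"spin": 0}
    - {"offset": [0,0,0],"spin": 0}

```text
time_s: 9.68
ee_pos: [464.2, -20.7, 137.9]
ee_rot: [-179.4, 33.7, 173.3]
force: [-0.4, 0.2, 0.7]
gripper_width: 90.9
gripper_force: 0.0
```

Run:
```python
from h import *
s=env.state();p=np.array(s['ee_pos']);print(np.round(s['qpos'],1),p.round(1),np.round(s['ee_rot'],2))
print('tool z in bar frame',RB.T@tool()[:,2],off(p,tcp_for(-55,13)))
p,d=grab('top'); q,_=grab('scene')
a=cv2.resize(p[190:310,310:450],None,fx=3.5,fy=3.5);b=cv2.resize(q[180:340,250:400],None,fx=2.62,fy=2.62)
h=min(len(a),len(b));cv2.imwrite('pics/c2.png',np.hstack([a[:h],b[:h]])[:,:800])
```

```text
[ -1.6   2.5 135.3 -22.    9.3 -64. ] [464.2 -20.7 137.9] [-179.4    33.69  173.26]
tool z in bar frame [-0.0122639  -0.00702459 -0.99990012] (1, [0.016, -0.0005, 0.0501])
```

View pics/c2.png

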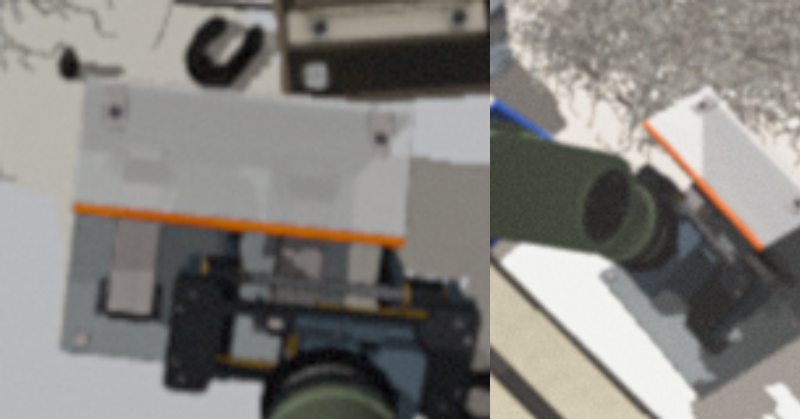

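```bash
cat > kin.py <<'E'
from h import *
from scipy.optimize import least_squares
# (q, pos) static samples
S=[([62.968,18.312,89.639,0,72.044,-1.146],[251.041,517.32,227.976]),
([-8.6798,16.785,12.643,.0413,150.307,-91.660],[396.40,-48.77,736.04]),
([-8.7631,14.0646,12.2674,.0095,150.428,-91.7786],[366.99,-44.91,755.77]),
([-8.9977,8.3461,12.268,-.138,150.409,-92.136],[304.46,-36.95,789.54]),
([-8.1294,20.264,12.288,-.1872,134.212,-91.306],[520.48,-63.49,720.28]),
([-7.9865,19.452,12.312,.0014,122.959,-91.05],[571.39,-68.55,748.73]),
([-7.9432,18.0625,12.2865,.0977,117.114,-90.969],[584.94,-69.51,778.88]),
([-.2,-18.3,125.8,-6.5,40.1,-79.6],[376.9,-13,282.7]),([-1.6,2.5,135.3,-22,9.3,-64],[464.2,-20.7,137.9])]
def fk(q,p):
    h,a,L1,b,L2,Lt=p; q=np.radians(q)
    rz=lambda t:R.from_rotvec([0,0,t]).as_matrix(); ry=lambda t:R.from_rotvec([0,t,0]).as_matrix()
    M=rz(q[0]); x=np.array([0,0,h])+M@[a,0,0]
    M=M@ry(q[1]); x=x+M@[0,0,L1]
    M=M@ry(q[2]); x=x+M@[b,0,L2]
    M=M@rz(q[3])@ry(q[4]); x=x+M@[0,0,Lt]
    return x,M@rz(q[5])
P=least_squares(lambda p:np.concatenate([fk(q,p)[0]-x for q,x in S]),[145,0,450,0,500,300]).x
if __name__=='__main__':
    print('par',P.round(1),'res',max(np.linalg.norm(fk(q,P)[0]-x) for q,x in S))
    q0=np.radians(0)
    s=env.state(); q=np.array(s['qpos']); x,M=fk(q,P); T=tool(); print(x,s['ee_pos']); print(M.round(3),T.round(3))
    lo=np.array([-178,-48.28,12.27,-77.06,2.81,-146]);hi=np.array([178,115.4,149.76,257,150.46,146])
    for y in(-55,55):
      for bx in(0,-10,-20,-30):
        tgt=tcp_for(y,13)+RB[:,0]*bx
        for st in (q,[0,10,140,100,8,-180],[0,10,140,180,20,90]):
            f=lambda v:np.concatenate([fk(v,P)[0]-tgt,300*(fk(v,P)[1][:,2]-T[:,2])])
            r=least_squares(f,np.clip(st,lo+.5,hi-.5),bounds=(lo+.3,hi-.3)); print(y,bx,r.x.round(1),round(2*r.cost,3))
E
python3 kin.py
```

```text
par [138.2   1.7 589.9  25.1 416.8 317.5] res 11.599503319702087
[462.17163064 -31.67077507 139.79808959] [463.25193521 -20.44900426 140.04067075]
[[-0.123 -0.824  0.553]
 [-0.992  0.098 -0.075]
 [ 0.008 -0.558 -0.83 ]] [[-0.824  0.123  0.553]
 [ 0.098  0.992 -0.075]
 [-0.558 -0.008 -0.83 ]]
-55 0 [ -0.2   9.6 136.9 -76.8   4.1 -64. ] 54.49
-55 0 [  -0.6   10.4  138.9  224.3    5.  -144.2] 20.735
-55 0 [ -1.6  10.6 139.2 206.9   5.   90. ] 75.29
-55 -10 [ -0.2   9.5 137.7 -76.8   4.  -64. ] 122.1
-55 -10 [   0.3   10.4  139.6  231.2    5.8 -145.7] 0.0
-55 -10 [ -1.   10.7 140.3 208.    6.1  90. ] 41.58
-55 -20 [-1.000e-01  9.300e+00  1.384e+02 -7.680e+01  3.900e+00 -6.400e+01] 217.539
-55 -20 [   0.5   10.6  141.   221.4    7.  -145.7] 0.0
-55 -20 [ -0.5  10.9 141.5 207.8   7.3  90. ] 21.125
-55 -30 [-1.000e-01  9.200e+00  1.391e+02 -7.680e+01  3.800e+00 -6.400e+01] 341.529
-55 -30 [  0.7  10.9 142.4 214.5   8.4  -8. ] 0.0
-55 -30 [1.000e-01 1.110e+01 1.427e+02 2.072e+02 8.700e+00 9.000e+01] 8.622
55 0 [ 19.   12.3 133.9 -76.8  14.8 -64. ] 13.919
55 0 [  18.4   13.3  136.8  256.7   14.2 -145.6] 171.836
55 0 [ 18.4  13.3 136.8 256.7  14.2  90. ] 171.836
55 -10 [ 19.6  12.2 134.6 -76.8  15.  -64. ] 51.065
55 -10 [ 19.2  13.3 137.5 256.7  14.7  32.7] 100.48
55 -10 [ 19.2  13.3 137.5 256.7  14.7  90. ] 100.48
55 -20 [ 20.2  12.2 135.3 -76.8  15.2 -64. ] 111.811
55 -20 [  20.    13.4  138.3  256.7   15.3 -145.6] 48.175
55 -20 [ 20.   13.4 138.3 256.7  15.3  90. ] 48.175
55 -30 [ 20.8  12.2 135.9 -76.8  15.4 -64. ] 196.403
55 -30 [  20.9   13.5  139.   256.7   15.8 -145.7] 14.903
55 -30 [ 20.9  13.5 139.  256.7  15.8  90. ] 14.903
```

```bash
sed -i 's/h,a,L1,b,L2,Lt=p;/h,a,L1,b,L2,Lt,dy,o6=p;/; s/M@\[a,0,0\]/M@[a,dy,0]/; s/300\],*)\.x/300,11,90]).x/; s/M@rz(q\[5\])/M@rz(q[5]+np.radians(o6))/' kin.py
python3 - <<'E'
s=open('kin.py').read()
i=s.index("if __name__"); s=s[:i]+'''lo=np.array([-178,-48.28,12.27,-77.06,2.81,-146.5]);hi=np.array([178,115.4,149.76,257,150.46,146.5])
def ik(tgt,z,st,w=300):
    f=lambda v:np.concatenate([fk(v,P)[0]-tgt,w*(fk(v,P)[1][:,2]-z)])
    r=least_squares(f,np.clip(st,lo+.5,hi-.5),bounds=(lo+.3,hi-.3)); return r.x,2*r.cost
if __name__=='__main__':
    print('par',P.round(1),'res',max(np.linalg.norm(fk(q,P)[0]-x) for q,x in S))
    s=env.state(); q=np.array(s['qpos']); print(fk(q,P)[0]-s['ee_pos'])
    for t in (33.7,30,28,26,24):
        z=R.from_euler('xyz',[-179.4,t,173.3],degrees=True).as_matrix()[:,2]
        for y in (-55,55):
            c=RO+RR@np.array([0,y-1,80])+RB[:,2]*14-RB[:,0]*4
            x,e=ik(c+5*z,z,q); print(t,y,x.round(1),round(e,2))
'''
open('kin.py','w').write(s)
E
sed -i 's/^P=.*/P=least_squares(lambda p:np.concatenate([fk(q,p)[0]-x for q,x in S]),[138,1,590,25,417,317,11,90],x_scale=10).x/' kin.py
python3 kin.py
```

```text
par [140.1  -0.  591.9  25.2 417.  321.5  11.6  90. ] res 0.3688032337850993
[-0.11133868  0.0670718  -0.02809567]
33.7 -55 [ -2.1   9.6 137.4 -76.4   3.2 133.7] 60.2
33.7 55 [ 17.3  12.2 134.2 -76.8  13.9  21.5] 21.85
30 -55 [ -2.3  10.  135.9 -34.    5.  127.4] 0.0
30 55 [ 16.3  12.3 132.4 -58.   14.  -61.5] 0.0
28 -55 [ -2.4  10.1 134.4 -19.    8.  -79. ] 0.0
28 55 [ 15.7  12.3 131.  -46.   15.2 -17.4] 0.0
26 -55 [ -2.5  10.2 132.9 -12.6  11.2 -92.7] 0.0
26 55 [ 15.1  12.4 129.6 -36.3  16.9 -94.5] 0.0
24 -55 [ -2.6  10.5 131.4  -9.1  14.4 -96. ] 0.0
24 55 [ 14.5  12.6 128.2 -28.7  19.  -94.9] 0.0
```

```bash
cat > sim.py <<'E'
from kin import *
from scipy.spatial.transform import Rotation as R
def fkp(q):
    x,M=fk(q,P); return x,M
def step(q,offs,w):
    x,M=fkp(q); tx=x+M@(1000*np.array(offs))
    f=lambda v:np.concatenate([fkp(v)[0]-tx,w*(R.from_matrix(M.T@fkp(v)[1]).as_rotvec())])
    return least_squares(f,np.clip(q,lo+.02,hi-.02),bounds=(lo,hi),x_scale=10).x
def rpy(q): return R.from_matrix(fkp(q)[1]).as_euler('xyz',degrees=True)
E
python3 - <<'E'
from sim import *
X=cloud('top',np.load('top1.npy'))
for x in range(150,430,40):
    k=(abs(X[...,0]-x)<20)&(abs(X[...,1]+20)<130); print(x,X[k][:,2].max().round() if k.any() else 0,end='; ')
print()
for w in (100,300,1000):
    q=np.array([-7.9865,19.452,12.312,.0014,122.959,-91.05])
    for o in [[-.03,0,-.025]]+[[-.045,0,-.033]]*3: q=step(q,o,w)
    print(w,fkp(q)[0].round(1),rpy(q).round(1),'real 584.9,-69.5,778.9 32.5')
q0=np.array(env.state()['qpos'])
for w in (100,300,1000):
    for d in ([.03,0,0],[.03,0,-.01],[.02,0,.02]):
        q=q0.copy()
        for o in [[0,0,-.05]]+[d]*10: q=step(q,o,w)
        print(w,d,q.round(1),fkp(q)[0].round(),rpy(q).round(1))
E
```

```text
150 115.0; 190 113.0; 230 114.0; 270 114.0; 310 -744.0; 350 30.0; 390 31.0; 
100 [611.7 -71.9 927.4] [-178.9   61.1  173.8] real 584.9,-69.5,778.9 32.5
300 [598.8 -70.8 840.2] [-179.3   45.   173.4] real 584.9,-69.5,778.9 32.5
1000 [580.1 -69.  758.6] [-179.5   28.1  173.2] real 584.9,-69.5,778.9 32.5
100 [0.03, 0, 0] [ 17.5  -7.  149.8 -15.6  34.5 -51.2] [184.  19.  63.] [-173.7    7.2  171.7]
100 [0.03, 0, -0.01] [ 62.1 -29.  149.8 -25.7  57.3  -6.4] [132.  24. 124.] [-176.7   21.7  172.8]
100 [0.02, 0, 0.02] [ -0.6  27.8 144.5 -77.1   2.8  -6.4] [346.  -8. -72.] [-178.1    7.3  172.8]
300 [0.03, 0, 0] [ 23.2 -16.  149.8 -25.4  32.2 -39. ] [217.  26. 102.] [-176.7   20.8  172.8]
300 [0.03, 0, -0.01] [ 93.6 -29.6 149.8 -30.   70.2  23.8] [138.  27. 142.] [-178.3   28.9  173.1]
300 [0.02, 0, 0.02] [ -0.6  19.2 144.9 -77.1   2.8  -6.8] [369.  -8. -19.] [-178.9   15.4  173. ]
1000 [0.03, 0, 0] [ 30.8 -21.9 149.8 -38.6  32.5 -22.7] [242.  32. 140.] [-179.    31.9  173.2]
1000 [0.03, 0, -0.01] [111.7 -28.4 149.8 -29.1  78.3  39.8] [141.  28. 153.] [-179.3   33.2  173.2]
1000 [0.02, 0, 0.02] [ -1.9   3.6 146.1 -77.1   2.8  -8.7] [385. -16.  79.] [-179.7   29.8  173.2]
```

Run:
```python
from sim import *
w=700
q0=np.array(env.state()['qpos'])
def go(q,tx,n=6):
    x,M=fkp(q); o=M.T@(np.array(tx)-x)/1000/n
    for i in range(n): q=step(q,o,w)
    return q
for start in ([420,-40,200],[420,-50,200],[420,-70,200],[400,-60,250],[440,-60,200]):
  qs=go(go(q0,[440,-30,220]),start)
  for d in ([0.0,0,.03],[.015,0,.026],[.026,0,.015]):
    q=qs.copy(); L=[]
    for i in range(9):
        q=step(q,d,w); L.append((q[3].round(),q[4].round(1),rpy(q)[1].round(1)))
    print(start,d,L[3],L[5],L[6],L[7],q.round(1),fkp(q)[0].round(),rpy(q).round(1))
```

```text
[420, -40, 200] [0.0, 0, 0.03] (np.float64(-17.0), np.float64(2.8), np.float64(33.6)) (np.float64(-77.0), np.float64(2.8), np.float64(32.3)) (np.float64(-77.0), np.float64(2.8), np.float64(31.5)) (np.float64(-77.0), np.float64(2.8), np.float64(30.8)) [ -4.7  23.5 125.9 -77.1   2.8 -11.1] [584. -52.  33.] [-178.4   30.   173.1]
[420, -40, 200] [0.015, 0, 0.026] (np.float64(-77.0), np.float64(2.8), np.float64(33.0)) (np.float64(-77.0), np.float64(2.8), np.float64(30.8)) (np.float64(-77.0), np.float64(2.8), np.float64(29.7)) (np.float64(-77.0), np.float64(2.8), np.float64(28.6)) [ -3.9  12.6 139.4 -77.1   2.8 -10.3] [449. -35.  53.] [-178.6   27.5  173.1]
[420, -40, 200] [0.026, 0, 0.015] (np.float64(-77.0), np.float64(2.8), np.float64(33.5)) (np.float64(-77.0), np.float64(2.8), np.float64(31.7)) (np.float64(-77.0), np.float64(2.9), np.float64(30.8)) (np.float64(-77.0), np.float64(3.1), np.float64(29.8)) [ -2.5   0.8 149.8 -77.1   3.3  -9.1] [345. -21.  75.] [-178.9   28.9  173.1]
[420, -50, 200] [0.0, 0, 0.03] (np.float64(13.0), np.float64(2.8), np.float64(33.6)) (np.float64(53.0), np.
[... 3175 characters left out ...]
603. -88.  30.] [179.6  30.1 173.1]
[440, -60, 200] [0.015, 0, 0.026] (np.float64(53.0), np.float64(2.8), np.float64(32.9)) (np.float64(53.0), np.float64(2.8), np.float64(30.6)) (np.float64(53.0), np.float64(2.8), np.float64(29.5)) (np.float64(53.0), np.float64(2.8), np.float64(28.4)) [ -11.3   14.6  136.5   52.6    2.8 -146.5] [470. -70.  50.] [179.8  27.3 173.1]
[440, -60, 200] [0.026, 0, 0.015] (np.float64(52.0), np.float64(2.8), np.float64(33.3)) (np.float64(52.0), np.float64(2.8), np.float64(31.5)) (np.float64(52.0), np.float64(2.8), np.float64(30.6)) (np.float64(52.0), np.float64(2.8), np.float64(29.7)) [ -12.2   -0.2  149.8   51.9    2.8 -146.5] [339. -49.  78.] [-179.7   28.8  173.1]
```

Run:
```python
from sim import *
w=700
q0=np.array(env.state()['qpos'])
def go(q,tx,n=8):
    for i in range(n):
        x,M=fkp(q); q=step(q,M.T@(np.array(tx)-x)/1000/(n-i),w)
    return q
c=RO+RR@np.array([0,54,80])+RB[:,2]*14-RB[:,0]*4; z=tool()[:,2]; c=c+5*z
qa=go(go(q0,c-150*z),c); print('slot a direct',qa.round(1),(fkp(qa)[0]-c).round(1),rpy(qa).round(1))
for start in ([410,110,200],[410,160,200],[400,190,220]):
  qs=go(go(q0,[400,-10,240]),start); print(start,qs.round(1))
  for d in ([0.0,0,.03],[.01,0,.02],[.026,0,.015],[.015,0.015,.02],[.015,-0.015,.02]):
    q=qs.copy(); 
    for i in range(9): q=step(q,d,w)
    # then return to above slot a / b
    print(d,q.round(1),fkp(q)[0].round(),rpy(q).round(1))
```

```text
slot a direct [ 17.5  11.7 134.2 -77.1  14.1   7.4] [1.2 1.  6.9] [-179.4   33.5  173.2]
[410, 110, 200] [ 27.6  -5.5 131.  -38.1  31.5 -26.6]
[0.0, 0, 0.03] [ 15.4  24.1 125.3 -77.1  12.4   6.3] [573.  99.  31.] [-178.8   30.1  173.1]
[0.01, 0, 0.02] [ 25.7  12.8 137.6 -77.1  17.7  15.5] [439. 119.  65.] [-178.4   30.4  173.1]
[0.026, 0, 0.015] [ 54.8  10.  149.8 -77.1  29.   44.4] [281. 154.  47.] [-177.3   30.8  173.1]
[0.015, 0.015, 0.02] [ 48.2  23.7 132.1 -77.1  27.6  36.9] [414. 263.  18.] [-177.8   31.6  173.2]
[0.015, -0.015, 0.02] [ -2.6   3.9 146.3 -77.1   2.8  -9.3] [382. -21.  76.] [-179.3   29.3  173.2]
[410, 160, 200] [ 36.2  -2.6 128.5 -41.5  35.8 -16.5]
[0.0, 0, 0.03] [ 22.3  26.  123.7 -77.1  16.2  12.4] [571. 153.  23.] [-178.5   30.6  173.1]
[0.01, 0, 0.02] [ 34.4  16.3 135.5 -77.1  21.9  23.5] [438. 172.  54.] [-178.1   31.   173.1]
[0.026, 0, 0.015] [ 62.5  16.  147.1 -77.1  31.3  52.6] [275. 200.  29.] [-177.1   31.5  173.1]
[0.015, 0.015, 0.02] [ 52.6  27.7 128.9 -77.1  29.4  41.1] [414. 308.   1.] [-178.2   32.5  173.2]
[0.015, -0.015, 0.02] [ 12.9   4.7 145.4 -77.1  11.1   4.4] [381.  37.  75.] [-178.7   29.2  173.1]
[400, 190, 220] [ 41.8  -2.9 125.3 -39.9  41.4 -14.4]
[0.0, 0, 0.03] [ 26.5  25.3 124.  -77.1  18.4  15.9] [558. 181.  30.] [-178.6   31.5  173.2]
[0.01, 0, 0.02] [ 39.4  16.6 135.3 -77.1  24.4  27.8] [426. 198.  55.] [-178.4   32.1  173.2]
[0.026, 0, 0.015] [ 66.6  18.1 145.9 -77.1  32.7  56.6] [269. 223.  24.] [-177.7   32.5  173.2]
[0.015, 0.015, 0.02] [ 55.6  28.1 128.3 -77.1  30.7  43.4] [405. 329.   2.] [-179.    33.5  173.2]
[0.015, -0.015, 0.02] [ 22.3   4.3 145.8 -77.1  16.   12.5] [369.  70.  78.] [-178.4   30.2  173.1]
```

Emit:
arm_command:
  motion:
    - {"offset": [-0.0015,0.0007,-0.059],"spin": 0}
    - {"offset": [-0.0015,0.0007,-0.059],"spin": 0}
    - {"offset": [0.0103,0.0567,0.0087],"spin": 0}
    - {"offset": [0.0103,0.0567,0.0087],"spin": 0}
    - {"offset": [0.0103,0.0567,0.0087],"spin": 0}

```text
time_s: 10.4
ee_pos: [406.8, 116.1, 209.9]
ee_rot: [-179.7, 33.4, 172.9]
force: [-0.5, -0.5, -0.5]
gripper_width: 91.2
gripper_force: 0.0
```

Emit:
arm_command:
  motion:
    - {"offset": [0.015,-0.015,0.02],"spin": 0}
    - {"offset": [0.015,-0.015,0.02],"spin": 0}
    - {"offset": [0.015,-0.015,0.02],"spin": 0}
    - {"offset": [0.015,-0.015,0.02],"spin": 0}
    - {"offset": [0.015,-0.015,0.02],"spin": 0}

```text
time_s: 11.02
ee_pos: [390.2, 41.6, 98.2]
ee_rot: [-179.4, 32.5, 173.0]
force: [7.4, -2.3, 3.9]
gripper_width: 91.4
gripper_force: 0.0
```

```bash
python3 -c "
from h import *
s=env.state();print(np.round(s['qpos'],1),np.round(s['ee_pos'],1),np.round(s['ee_rot'],2),np.round(s['force'],1))"
```

```text
[ 14.    2.  144.7 -77.1  12.    4.8] [390.2  41.6  98.2] [-179.39   32.52  172.95] [ 7.4 -2.3  3.9]
```

Run:
```python
from sim import *
q0=np.array(env.state()['qpos'])
for w in (500,900):
  for d in ([.02,0,.02],[.03,0,0.01],[.02,-.015,.01],[.03,-.01,-.01],[.01,-.03,.0],[.0,-.03,.02]):
    q=q0.copy(); L=[]
    for i in range(6): q=step(q,d,w); L.append(rpy(q)[1].round(1))
    print(w,d,L,q.round(1),fkp(q)[0].round(),rpy(q).round(1))
```

```text
500 [0.02, 0, 0.02] [np.float64(31.0), np.float64(29.5), np.float64(27.9), np.float64(26.4), np.float64(25.0), np.float64(23.5)] [ 17.4   9.5 147.1 -77.1  11.6   9.8] [351.  56.  37.] [-178.1   23.5  172.7]
500 [0.03, 0, 0.01] [np.float64(31.2), np.float64(29.9), np.float64(28.7), np.float64(27.4), np.float64(26.1), np.float64(24.9)] [ 31.6   5.4 149.8 -69.5  19.1  15.1] [303.  84.  49.] [-176.9   24.9  172.7]
500 [0.02, -0.015, 0.01] [np.float64(31.4), np.float64(30.4), np.float64(29.4), np.float64(28.3), np.float64(27.1), np.float64(25.8)] [ -7.3   1.8 149.8 -21.6   2.8 -68.6] [333. -37.  64.] [-178.9   25.8  172.9]
500 [0.03, -0.01, -0.01] [np.float64(32.1), np.float64(31.5), np.float64(30.4), np.float64(29.4), np.float64(28.5), np.float64(27.8)] [ 23.6 -21.4 149.8 -30.4  31.8 -35.5] [230.  20. 128.] [-178.2   27.8  172.8]
500 [0.01, -0.03, 0.0] [np.float64(32.2), np.float64(32.0), np.float64(31.5), np.float64(30.7), np.float64(29.8), np.float64(28.8)] [ -29.6   -5.1  146.4   37.9   13.7 -146.5] [ 321. -115.  107.] [-177.8   28.8  172.5]
500 [0.0, -0.03, 0.02] [np.float64(31.6), n
[... 736 characters left out ...]
 -16.8   2.8 -73.2] [337. -35.  87.] [-179.2   29.8  172.9]
900 [0.03, -0.01, -0.01] [np.float64(32.4), np.float64(32.1), np.float64(31.7), np.float64(31.3), np.float64(31.0), np.float64(30.8)] [ 25.9 -23.1 149.8 -33.8  31.9 -31.1] [236.  22. 139.] [-178.9   30.8  172.9]
900 [0.01, -0.03, 0.0] [np.float64(32.4), np.float64(32.3), np.float64(32.1), np.float64(31.8), np.float64(31.3), np.float64(30.9)] [ -29.1   -7.8  146.    38.7   15.6 -146.5] [ 324. -105.  123.] [-178.6   30.9  172.7]
900 [0.0, -0.03, 0.02] [np.float64(32.1), np.float64(31.7), np.float64(31.4), np.float64(31.0), np.float64(30.6), np.float64(30.2)] [-10.2   9.3 139.7 -77.1   2.8 -15.6] [443. -84.  76.] [-175.7   30.2  172.9]
```

Push 4 rows along [.02,0,.02].

Emit:
arm_command:
  motion:
    - {"offset": [0.02,0,0.02],"spin": 0}
    - {"offset": [0.02,0,0.02],"spin": 0}
    - {"offset": [0.02,0,0.02],"spin": 0}
    - {"offset": [0.02,0,0.02],"spin": 0}
    - {"offset": [0,0,0],"spin": 0}

```text
time_s: 11.65
ee_pos: [364.3, 51.3, 63.1]
ee_rot: [-178.6, 27.5, 173.2]
force: [0.1, 0.2, 0.2]
gripper_width: 91.0
gripper_force: 0.0
```

```bash
python3 -c "
from h import *
s=env.state();print(np.round(s['qpos'],1),np.round(s['ee_pos'],1),np.round(s['ee_rot'],2),np.round(s['force'],1))"
```

```text
[ 16.5   5.7 146.5 -77.   12.2   7.8] [364.3  51.3  63.1] [-178.61   27.46  173.16] [0.1 0.2 0.2]
```

```bash
cat >> h.py <<'E'
def g(y,h=12,bx=-4,back=0):
    z=tool()[:,2]; return RO+RR@np.array([0,y-1,80])+RB[:,2]*(1+h)+RB[:,0]*bx+(5-back)*z
E
python3 - <<'E'
from sim import *
p=np.array(env.state()['ee_pos'])
A=g(55,back=160);m=np.array([350,60,190]);C=g(55)
print(A.round(),C.round()); print(off(p,m),off(m,A),off(A,C))
q=np.array(env.state()['qpos'])
for t in (m,A,C):
    for i in range(6):
        x,M=fkp(q); q=step(q,M.T@(t-x)/1000/(6-i),700)
    print(q.round(1),(fkp(q)[0]-t).round(1),rpy(q).round(1))
E
```

```text
[416.  99. 226.] [489.  86.  84.]
(3, [-0.015, 0.0013, -0.0399]) (2, [-0.0354, 0.0231, -0.0024]) (3, [-0.0, 0.0, 0.0533])
[ 19.7 -11.5 133.9 -23.1  35.5 -46.7] [ 0. -0.  0.] [-178.6   27.5  173.2]
[ 22.5  -5.8 123.7 -22.3  40.5 -46. ] [0. 0. 0.] [-178.6   27.5  173.2]
[ 16.2  12.6 130.4 -45.1  16.6 -25.4] [-0. -0.  0.] [-178.6   27.5  173.2]
```

Emit:
arm_command:
  motion:
    - {"offset": [-0.01,0.001,-0.03],"spin": 0}
    - {"offset": [-0.01,0.001,-0.03],"spin": 0}
    - {"offset": [-0.025,0.002,-0.06],"spin": 0}
    - {"offset": [-0.0354,0.0231,-0.0024],"spin": 0}
    - {"offset": [-0.0354,0.0231,-0.0024],"spin": 0}

```text
time_s: 12.28
ee_pos: [425.6, 91.2, 200.1]
ee_rot: [-177.7, 28.6, 172.8]
force: [0.0, 0.1, 0.1]
gripper_width: 91.3
gripper_force: 0.0
```

Emit:
arm_command:
  motion:
    - {"offset": [0,0,0],"spin": 0}
    - {"offset": [0,0,0.04],"spin": 0}
    - {"offset": [0,0,0.04],"spin": 0}
    - {"offset": [0,0,0],"spin": 0}

```text
time_s: 12.78
ee_pos: [460.2, 81.1, 124.6]
ee_rot: [-177.4, 28.1, 172.9]
force: [0.1, -0.2, 0.1]
gripper_width: 91.2
gripper_force: 0.0
```

Run:
```python
from h import *
s=env.state();p=np.array(s['ee_pos']);print(np.round(s['qpos'],1),p.round(1),np.round(s['ee_rot'],2),np.round(s['force'],1)); print(off(p,g(55),500))
a,d=grab('top'); cv2.imwrite('pics/c3.png',cv2.resize(a[190:310,310:450],None,fx=4,fy=4))
```

```text
[ 18.2   6.2 130.4 -37.9  23.2 -31.6] [460.2  81.1 124.6] [-177.36   28.06  172.92] [ 0.1 -0.2  0.1]
(1, [-0.0056, 0.0105, 0.0485])
```

View pics/c3.png

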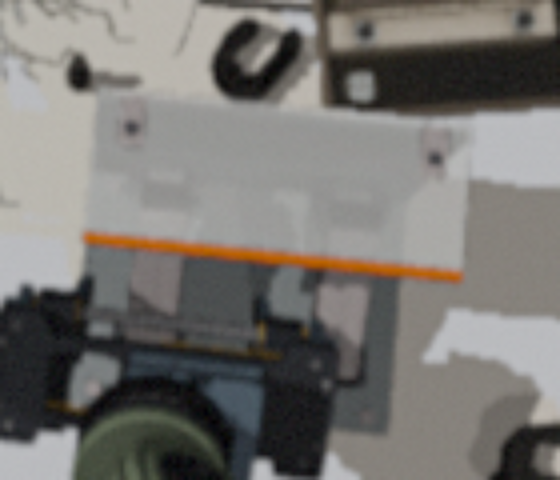

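Emit:
arm_command:
  motion:
    - {"offset": [-0.005,0.0105,0],"spin": 0}
    - {"offset": [0,0,0.03],"spin": 0}
    - {"offset": [0,0,0.0175],"spin": 0}
    - {"offset": [0,0,0],"spin": 0}
  jaw: 0.06
  newtons: 40

```text
time_s: 13.32
ee_pos: [490.9, 88.2, 88.6]
ee_rot: [-177.6, 28.5, 172.9]
force: [-0.0, -0.2, 0.4]
gripper_width: 60.0
gripper_force: 0.0
```

Run:
```python
from h import *
s=env.state();p=np.array(s['ee_pos']);print(np.round(s['qpos'],1),p.round(1),np.round(s['ee_rot'],2),np.round(s['force'],1)); print(off(p,g(55),500),RB.T@tool())
```

```text
[ 17.7  12.5 130.2 -49.8  18.1 -19.4] [490.9  88.2  88.6] [-177.63   28.52  172.9 ] [-0.  -0.2  0.4]
(1, [0.0036, -0.0024, 0.0033]) [[-9.94743819e-01 -4.17475463e-03 -1.02309857e-01]
 [ 7.20647689e-05  9.99139723e-01 -4.14705804e-02]
 [ 1.02394972e-01 -4.12599765e-02 -9.93887762e-01]]
```

Good. Fine correction and close.

Emit:
arm_command:
  motion:
    - {"offset": [0.0035,-0.0025,0.003],"spin": 0}
    - {"offset": [0,0,0],"spin": 0}

```text
time_s: 13.58
ee_pos: [488.1, 85.2, 84.5]
ee_rot: [-177.6, 28.5, 172.9]
force: [0.9, 0.3, -0.3]
gripper_width: 60.0
gripper_force: 0.0
```

Emit:
arm_command:
  motion:
    - {"offset": [0,0,0],"spin": 0}
    - {"offset": [0,0,0],"spin": 0}
    - {"offset": [0,0,0],"spin": 0}
    - {"offset": [0,0,0],"spin": 0}
  jaw: 0.02

```text
time_s: 14.08
ee_pos: [488.7, 85.6, 84.1]
ee_rot: [-177.7, 28.5, 172.9]
force: [-0.8, 1.0, 1.3]
gripper_width: 30.2
gripper_force: 39.6
```

Run:
```python
from h import *
s=env.state();p=np.array(s['ee_pos']);print(p.round(1),np.round(s['ee_rot'],2),np.round(s['force'],1),s['gripper_width'],s['gripper_force'])
print('lift dir tool',(tool().T@RB[:,2]).round(3),'up',(tool().T@[0,0,1]).round(3),'-rackx',(tool().T@-RR[:,0]).round(3))
```

```text
[488.7  85.6  84.1] [-177.69   28.51  172.85] [-0.8  1.   1.3] 30.22917317521962 39.60718095302582
lift dir tool [ 0.103 -0.041 -0.994] up [-0.477 -0.035 -0.878] -rackx [ 0.879 -0.02  -0.477]
```

Emit:
arm_command:
  motion:
    - {"offset": [0.0015,-0.0006,-0.015],"spin": 0}
    - {"offset": [0.0021,-0.0008,-0.02],"spin": 0}
    - {"offset": [0.012,-0.0015,-0.04],"spin": 0}
    - {"offset": [0.015,-0.0015,-0.045],"spin": 0}
    - {"offset": [0,0,0],"spin": 0}

```text
time_s: 14.7
ee_pos: [403.6, 96.3, 176.1]
ee_rot: [-177.7, 28.6, 172.9]
force: [1.4, 1.2, -2.3]
gripper_width: 29.9
gripper_force: 39.7
```

Emit:
arm_command:
  motion:
    - {"offset": [0,0,0],"spin": 0}
    - {"offset": [0,0,0],"spin": 0}

```text
time_s: 14.95
ee_pos: [405.0, 95.9, 173.6]
ee_rot: [-177.5, 28.3, 172.9]
force: [-0.3, -0.9, -2.2]
gripper_width: 29.7
gripper_force: 39.7
```

Run:
```python
from h import *
s=env.state();p=np.array(s['ee_pos']);print(np.round(s['qpos'],1),p.round(1),np.round(s['ee_rot'],2),np.round(s['force'],1),s['gripper_width'],s['gripper_force'])
a,d=grab('scene'); cv2.imwrite('pics/c4.png',cv2.resize(a[170:340,230:400],None,fx=3.3,fy=3.3))
print([env.state()['force'].round(1).tolist() for _ in range(1)], [x['location'] for x in env.pinpoint('scene','bar_1')])
```

```text
[ 24.4  -2.8 130.5 -31.6  32.9 -33.9] [405.   95.9 173.6] [-177.53   28.35  172.86] [-0.3 -0.9 -2.2] 29.729655174669958 39.719263315200806
[[0.5, -0.4, -3.0]] [[343.2, 294.3], [297.4, 262.3], [352.1, 357.8]]
```

View pics/c4.png

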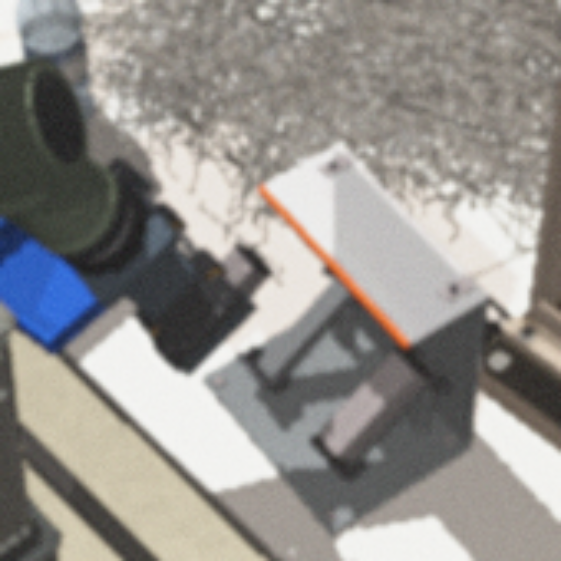

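```bash
cat > plan.py <<'E'
from sim import *
def plan(W):
    q=np.array(env.state()['qpos']); p=np.array(env.state()['ee_pos'])
    for t in W:
        t=np.array(t,float); print(t.round(),off(p,t,58)); p=t
        for i in range(6):
            x,M=fkp(q); q=step(q,M.T@(t-x)/1000/(6-i),700)
        print('   ',q.round(1),(fkp(q)[0]-t).round(1),rpy(q).round(1))
E
python3 - <<'E'
from plan import *
M0=R.from_euler('xyz',[-177.69,28.51,172.85],degrees=True).as_matrix(); T0=np.array([488.7,85.6,84.1])
c=M0.T@(RO+RR@np.array([0,54,80])+RB[:,2]-T0); Rb=M0.T@RB; M=tool()
low=[ (M@(c+Rb@np.array([-55,y,-15])))[2] for y in(-15,15)]; print('centre in tool',c.round(1),'low corner z rel TCP',np.round(low,1),'bar x world',(M@Rb[:,0]).round(3))
plan([[380,70,215],[385,-190,215],[423,-302,150],[423,-302,80],[423,-302,28]])
E
```

```text
centre in tool [-5.4  0.8  6.6] low corner z rel TCP [-46.6 -46.7] bar x world [ 0.82  -0.102  0.563]
[380.  70. 215.] (1, [-0.0006, -0.0308, -0.0453])
    [ 21.4  -9.7 128.9 -24.8  39.1 -44.5] [ 0.  0. -0.] [-177.5   28.4  172.9]
[ 385. -190.  215.] (5, [-0.0066, -0.0513, 0.0057])
    [ -36.1   -6.3  126.4   19.5   35.2 -131.9] [0. 0. 0.] [-177.5   28.4  172.9]
[ 423. -302.  150.] (3, [-0.0049, -0.0343, 0.0287])
    [ -43.8    7.8  121.6   27.1   29.2 -146.5] [6.4 5.5 6.2] [-176.9   27.   172.2]
[ 423. -302.   80.] (2, [0.0166, 0.0013, 0.0308])
    [ -41.4   14.1  125.7   28.1   19.2 -146.5] [6.5 4.6 7.5] [-175.5   24.3  171.1]
[ 423. -302.   28.] (1, [0.0247, 0.002, 0.0457])
    [ -39.8   19.7  127.9   29.2   11.9 -146.5] [5.4 2.7 6.8] [-174.3   21.9  170.3]
```

Emit:
arm_command:
  motion:
    - {"offset": [-0.0006,-0.0308,-0.0453],"spin": 0}
    - {"offset": [-0.0066,-0.0513,0.0057],"spin": 0}
    - {"offset": [-0.0066,-0.0513,0.0057],"spin": 0}
    - {"offset": [-0.0066,-0.0513,0.0057],"spin": 0}
    - {"offset": [-0.0066,-0.0513,0.0057],"spin": 0}

```text
time_s: 15.68
ee_pos: [383.6, -107.7, 214.1]
ee_rot: [-177.7, 27.9, 172.9]
force: [1.4, 0.5, -3.2]
gripper_width: 29.9
gripper_force: 39.7
```

Emit:
arm_command:
  motion:
    - {"offset": [-0.0066,-0.0513,0.0057],"spin": 0}
    - {"offset": [0,0,0],"spin": 0.1848}
    - {"offset": [0,0,0],"spin": 0.1848}
    - {"offset": [0,0,0],"spin": 0.1848}
    - {"offset": [0,0,0],"spin": 0.1848}

```text
time_s: 16.3
ee_pos: [384.7, -157.3, 213.4]
ee_rot: [161.8, 21.5, 126.1]
force: [0.1, 0.2, -2.8]
gripper_width: 30.1
gripper_force: 39.7
```

Emit:
arm_command:
  motion:
    - {"offset": [0,0,0],"spin": 0.1848}
    - {"offset": [0,0,0],"spin": 0.1848}
    - {"offset": [0,0,0],"spin": 0.1848}
    - {"offset": [0,0,0],"spin": 0.1848}
    - {"offset": [0,0,0],"spin": 0.1848}

```text
time_s: 16.92
ee_pos: [384.8, -157.2, 213.4]
ee_rot: [152.1, -0.6, 76.8]
force: [0.2, -0.3, -2.9]
gripper_width: 29.6
gripper_force: 39.7
```

Emit:
arm_command:
  motion:
    - {"offset": [0,0,0],"spin": 0.1848}
    - {"offset": [0,0,0],"spin": 0.1848}
    - {"offset": [0,0,0],"spin": 0.1848}
    - {"offset": [0,0,0],"spin": 0.1848}
    - {"offset": [0,0,0],"spin": 0.1848}

```text
time_s: 17.55
ee_pos: [384.8, -157.1, 213.4]
ee_rot: [162.8, -22.3, 27.1]
force: [0.2, -0.6, -3.1]
gripper_width: 29.7
gripper_force: 39.7
```

Emit:
arm_command:
  motion:
    - {"offset": [0,0,0],"spin": 0.1848}
    - {"offset": [0,0,0],"spin": 0.1848}
    - {"offset": [0,0,0],"spin": 0.1848}
    - {"offset": [0,0,0],"spin": 0}

```text
time_s: 18.05
ee_pos: [384.9, -157.1, 213.6]
ee_rot: [177.7, -27.8, -7.0]
force: [-0.1, -0.2, -1.7]
gripper_width: 30.0
gripper_force: 39.7
```

Run:
```python
from plan import *
s=env.state();print(np.round(s['qpos'],1),np.round(s['ee_pos'],1),np.round(s['ee_rot'],2),np.round(s['force'],1),s['gripper_force'])
M0=R.from_euler('xyz',[-177.69,28.51,172.85],degrees=True).as_matrix(); T0=np.array([488.7,85.6,84.1])
c=M0.T@(RO+RR@np.array([0,54,80])+RB[:,2]-T0); Rb=M0.T@RB; M=tool()
low=[ (M@(c+Rb@np.array([-x,y,-15])))[2] for x in(55,-55) for y in(-15,15)]; print('bar ctr rel',(M@c).round(1),'corners z rel TCP',np.round(low,1),'bar x world',(M@Rb[:,0]).round(3),'y',(M@Rb[:,1]).round(3))
plan([[424,-302,150],[424,-302,65],[424,-302,28]])
```

```text
[-30.4  -7.9 127.6  15.1  34.5  56.7] [ 384.9 -157.1  213.6] [177.68 -27.84  -7.01] [-0.1 -0.2 -1.7] 39.7186142206192
bar ctr rel [-1.8 -0.9 -8.3] corners z rel TCP [ -2.7  -0.6 -43.9 -41.7] bar x world [-0.92   0.121 -0.374] y [-0.159 -0.985  0.072]
[ 424. -302.  150.] (3, [0.0068, 0.0452, 0.0294])
    [-46.1   8.5 122.3  32.3  29.5  25.9] [ 0. -0.  0.] [177.7 -27.8  -7. ]
[ 424. -302.   65.] (2, [-0.0198, -0.0015, 0.0375])
    [-46.1  16.8 128.6  55.3  18.7   0.9] [ 0.  0. -0.] [177.7 -27.8  -7. ]
[ 424. -302.   28.] (1, [-0.0173, -0.0013, 0.0327])
    [-46.1  21.1 130.9  74.6  15.8 -19.3] [-0.  0.  0.] [177.7 -27.8  -7. ]
```

Emit:
arm_command:
  motion:
    - {"offset": [0.0068,0.0452,0.0294],"spin": 0}
    - {"offset": [0.0068,0.0452,0.0294],"spin": 0}
    - {"offset": [0.0068,0.0452,0.0294],"spin": 0}
    - {"offset": [-0.0198,-0.0015,0.0375],"spin": 0}
    - {"offset": [-0.0198,-0.0015,0.0375],"spin": 0}

```text
time_s: 18.68
ee_pos: [424.4, -303.3, 64.4]
ee_rot: [177.5, -27.9, -6.9]
force: [1.2, -0.5, -2.7]
gripper_width: 30.1
gripper_force: 39.7
```

Emit:
arm_command:
  motion:
    - {"offset": [0,0,0],"spin": 0}
    - {"offset": [0,0,0],"spin": 0}
  newtons: 15

```text
time_s: 18.92
ee_pos: [425.3, -302.7, 67.1]
ee_rot: [177.6, -28.0, -7.0]
force: [0.2, -1.0, -2.0]
gripper_width: 29.9
gripper_force: 15.0
```

Run:
```python
from plan import *
s=env.state();print(np.round(s['qpos'],1),np.round(s['ee_pos'],1),np.round(s['ee_rot'],2),np.round(s['force'],1),s['gripper_force'])
p=s['ee_pos']; plan([[424,-302,50],[424,-302,27]])
a,d=grab('scene'); cv2.imwrite('pics/c5.png',cv2.resize(a[300:440,310:480],None,fx=3.5,fy=3.5))
```

```text
[-46.1  16.6 128.5  55.2  18.7   1.1] [ 425.3 -302.7   67.1] [177.61 -28.04  -7.01] [ 0.2 -1.  -2. ] 14.99828115105629
[ 424. -302.   50.] (1, [-0.0093, -0.0011, 0.0144])
    [-46.1  18.5 129.7  63.4  17.2  -7.7] [ 0. -0.  0.] [177.6 -28.   -7. ]
[ 424. -302.   27.] (1, [-0.0108, -0.0008, 0.0203])
    [-46.1  21.3 131.1  76.6  15.8 -21.3] [ 0. -0.  0.] [177.6 -28.   -7. ]
```

View pics/c5.png

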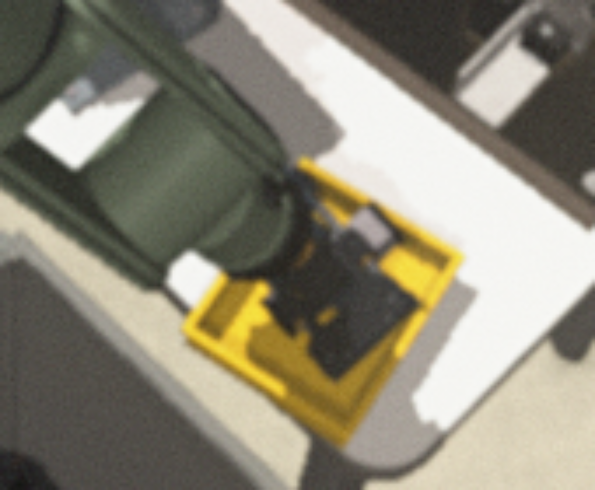

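Emit:
arm_command:
  motion:
    - {"offset": [-0.0093,-0.0011,0.0144],"spin": 0}
    - {"offset": [0,0,0],"spin": 0}
    - {"offset": [-0.0024,-0.0002,0.0044],"spin": 0}
    - {"offset": [0,0,0],"spin": 0}

```text
time_s: 19.48
ee_pos: [423.8, -301.6, 45.3]
ee_rot: [177.6, -28.1, -7.1]
force: [0.6, -0.6, -2.7]
gripper_width: 30.1
gripper_force: 15.0
```

Emit:
arm_command:
  motion:
    - {"offset": [-0.0024,-0.0002,0.0044],"spin": 0}
    - {"offset": [-0.0024,-0.0002,0.0044],"spin": 0}
    - {"offset": [0,0,0],"spin": 0}

```text
time_s: 19.85
ee_pos: [424.7, -302.5, 35.9]
ee_rot: [177.6, -28.2, -7.1]
force: [2.1, -1.3, 3.3]
gripper_width: 30.0
gripper_force: 15.0
```

Emit:
arm_command:
  motion:
    - {"offset": [-0.0019,-0.0002,0.0035],"spin": 0}
    - {"offset": [0,0,0],"spin": 0}

```text
time_s: 20.1
ee_pos: [423.9, -301.8, 31.1]
ee_rot: [177.6, -28.1, -7.1]
force: [2.2, -1.5, 3.8]
gripper_width: 29.8
gripper_force: 15.0
```

Emit:
arm_command:
  motion:
    - {"offset": [-0.0012,0,0.0022],"spin": 0}
    - {"offset": [0,0,0],"spin": 0}

```text
time_s: 20.35
ee_pos: [423.1, -301.2, 27.5]
ee_rot: [177.7, -28.0, -7.1]
force: [2.6, -1.1, 2.8]
gripper_width: 30.3
gripper_force: 15.0
```

Emit:
arm_command:
  motion:
    - {"offset": [-0.0012,0,0.0022],"spin": 0}
    - {"offset": [0,0,0],"spin": 0}

```text
time_s: 20.6
ee_pos: [423.2, -301.3, 25.0]
ee_rot: [177.7, -28.0, -7.2]
force: [1.3, -0.8, 4.5]
gripper_width: 30.0
gripper_force: 15.5
```

Run:
```python
from plan import *
s=env.state();print(np.round(s['ee_pos'],1),np.round(s['force'],1),np.round(s['torque'],2))
for n in('top','scene'):
    a,d=grab(n); X=cloud(n,d); k=(abs(X[...,0]-424)<75)&(abs(X[...,1]+302)<70)&(X[...,2]<75)&(X[...,2]>8)
    hsv=cv2.cvtColor(a,cv2.COLOR_BGR2HSV); k&=(hsv[...,1]<90)&(hsv[...,2]>110); Y=X[k]
    print(n,len(Y)); 
    if len(Y)>10:
        r=(Y-[424,-302,0])@RR
        for lo_ in range(-70,70,15):
            q=r[(r[:,0]>=lo_)&(r[:,0]<lo_+15)&(abs(r[:,1])<20)]
            if len(q): print(lo_,len(q),np.median(q[:,2]).round(1))
```

```text
[ 423.2 -301.3   25. ] [ 1.3 -0.8  4.5] [-0.03 -0.15 -0.02]
top 184
5 47 34.9
20 74 34.0
35 63 33.7
scene 79
20 14 37.0
35 58 36.0
50 3 34.2
```

Emit:
arm_command:
  motion:
    - {"offset": [0,0,0],"spin": 0}
    - {"offset": [0,0,0],"spin": 0}
    - {"offset": [0,0,-0.03],"spin": 0}
    - {"offset": [0,0,-0.05],"spin": 0}
    - {"offset": [0,0,-0.05],"spin": 0}
  jaw: 0.05

```text
time_s: 21.32
ee_pos: [362.5, -287.0, 137.4]
ee_rot: [177.9, -27.8, -7.1]
force: [1.3, 0.6, 0.3]
gripper_width: 50.2
gripper_force: 0.0
```

Run:
```python
from plan import *
s=env.state();print(np.round(s['qpos'],1),np.round(s['ee_pos'],1),np.round(s['ee_rot'],2),np.round(s['force'],1))
print('pre',g(-55,back=110).round(),g(-55).round())
plan([[375,-200,210],[370,-25,225],g(-55,back=110),g(-55)])
a,d=grab('scene'); cv2.imwrite('pics/c6.png',cv2.resize(a[200:440,260:480],None,fx=2.5,fy=2.5))
```

```text
[-52.    5.1 128.9  37.9  29.5  14.9] [ 362.5 -287.   137.4] [177.93 -27.78  -7.14] [1.3 0.6 0.3]
pre [425. -13. 181.] [475. -23.  84.]
[ 375. -200.  210.] (2, [0.0176, -0.0428, -0.0333])
    [-39.   -6.  126.7  21.4  36.1  43.8] [ 0.  0. -0.] [177.9 -27.8  -7.1]
[370. -25. 225.] (4, [-0.0042, -0.043, -0.008])
    [ -1.6 -13.8 129.8  -7.7  36.7 101.1] [-0.  0.  0.] [177.9 -27.8  -7.1]
[425. -13. 181.] (2, [0.0133, -0.0106, 0.0313])
    [  1.2  -4.4 130.2 -12.9  27.5 108.9] [-0. -0. -0.] [177.9 -27.8  -7.1]
[475. -23.  84.] (2, [-0.0, 0.0, 0.055])
    [ -0.8  10.3 134.1 -31.9   9.5 127.2] [ 0. -0.  0.] [177.9 -27.8  -7.1]
```

View pics/c6.png

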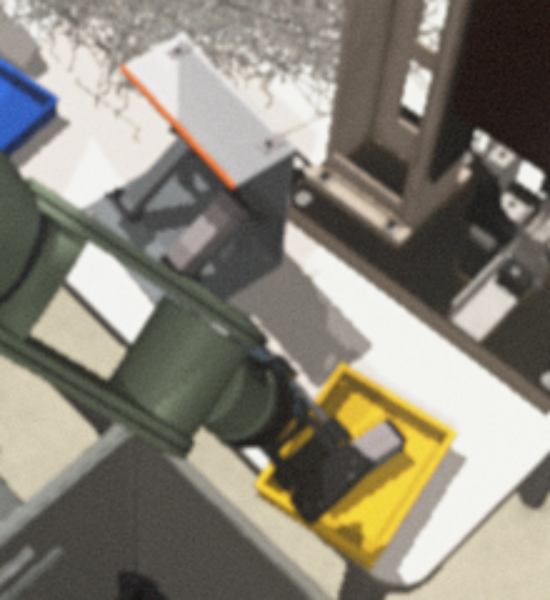

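Emit:
arm_command:
  motion:
    - {"offset": [0.0176,-0.0428,-0.0333],"spin": 0}
    - {"offset": [0.0176,-0.0428,-0.0333],"spin": 0}
    - {"offset": [-0.0042,-0.043,-0.008],"spin": 0}
    - {"offset": [-0.0042,-0.043,-0.008],"spin": 0}
    - {"offset": [-0.0042,-0.043,-0.008],"spin": 0}
  jaw: 0.065
  newtons: 45

```text
time_s: 22.0
ee_pos: [371.3, -69.1, 219.8]
ee_rot: [177.8, -27.9, -7.2]
force: [0.8, 0.0, -0.2]
gripper_width: 65.2
gripper_force: 0.0
```

Emit:
arm_command:
  motion:
    - {"offset": [-0.0042,-0.043,-0.008],"spin": 0}
    - {"offset": [0.0133,-0.0106,0.0313],"spin": 0}
    - {"offset": [0.0133,-0.0106,0.0313],"spin": 0}
    - {"offset": [0,0,0],"spin": 0}
    - {"offset": [0,0,0],"spin": 0}

```text
time_s: 22.62
ee_pos: [425.6, -17.6, 180.0]
ee_rot: [177.7, -27.8, -7.1]
force: [-0.4, 0.1, 0.7]
gripper_width: 65.3
gripper_force: 0.0
```

Run:
```python
from plan import *
s=env.state();p=np.array(s['ee_pos']);print(np.round(s['qpos'],1),p.round(1),np.round(s['ee_rot'],2),np.round(s['force'],1))
plan([g(-55,back=60),g(-55,back=20),g(-55)]); print((RB.T@tool()).round(3))
```

```text
[  0.4  -4.2 130.4 -12.7  27.1 108.1] [425.6 -17.6 180. ] [177.74 -27.82  -7.11] [-0.4  0.1  0.7]
[448. -17. 137.] (1, [-0.0005, -0.0048, 0.0481])
    [  0.4   2.  132.5 -17.9  19.  113.7] [0. 0. 0.] [177.7 -27.8  -7.1]
[466. -21. 102.] (1, [0.0, -0.0, 0.04])
    [ -0.3   7.5 133.7 -25.8  12.5 121.3] [-0.  0.  0.] [177.7 -27.8  -7.1]
[475. -23.  84.] (1, [0.0, -0.0, 0.02])
    [ -0.6  10.4 134.1 -33.4   9.6 128.7] [ 0. -0.  0.] [177.7 -27.8  -7.1]
[[ 0.993  0.004 -0.114]
 [-0.    -0.999 -0.04 ]
 [-0.115  0.039 -0.993]]
```

Emit:
arm_command:
  motion:
    - {"offset": [-0.0005,-0.0048,0.03],"spin": 0}
    - {"offset": [0,0,0.03],"spin": 0}
    - {"offset": [0,0,0.028],"spin": 0}
    - {"offset": [0,0,0],"spin": 0}

```text
time_s: 23.12
ee_pos: [466.5, -22.0, 101.8]
ee_rot: [177.7, -27.8, -7.2]
force: [0.2, 0.6, 0.7]
gripper_width: 65.1
gripper_force: 0.0
```

Run:
```python
from plan import *
s=env.state();p=np.array(s['ee_pos']);print(np.round(s['qpos'],1),p.round(1),np.round(s['ee_rot'],2),np.round(s['force'],1),off(p,g(-55),300))
```

```text
[ -0.4   7.5 133.7 -25.8  12.6 121.3] [466.5 -22.  101.8] [177.7  -27.8   -7.15] [0.2 0.6 0.7] (1, [-0.0004, -0.0006, 0.0199])
```

Emit:
arm_command:
  motion:
    - {"offset": [0,0,0.012],"spin": 0}
    - {"offset": [0,0,0.008],"spin": 0}
    - {"offset": [0,0,0],"spin": 0}

```text
time_s: 23.5
ee_pos: [476.6, -23.5, 86.2]
ee_rot: [177.7, -28.1, -7.1]
force: [-0.4, 0.7, 0.6]
gripper_width: 65.2
gripper_force: 0.0
```

Emit:
arm_command:
  motion:
    - {"offset": [0,0,0],"spin": 0}
    - {"offset": [0,0,0],"spin": 0}
    - {"offset": [0,0,0],"spin": 0}
    - {"offset": [0,0,0],"spin": 0}
    - {"offset": [0,0,0],"spin": 0}
  jaw: 0.02

```text
time_s: 24.12
ee_pos: [476.9, -22.9, 85.4]
ee_rot: [177.8, -28.0, -7.1]
force: [-3.0, 1.9, 4.8]
gripper_width: 30.4
gripper_force: 44.7
```

Run:
```python
from h import *
s=env.state();p=np.array(s['ee_pos']);print(p.round(1),np.round(s['ee_rot'],2),np.round(s['force'],1),s['gripper_width'],s['gripper_force'])
print('lift dir tool',(tool().T@RB[:,2]).round(3),'-rackx',(tool().T@-RR[:,0]).round(3))
```

```text
[476.9 -22.9  85.4] [177.81 -28.02  -7.15] [-3.   1.9  4.8] 30.416206622660752 44.711793065071106
lift dir tool [-0.111  0.038 -0.993] -rackx [-0.883  0.019 -0.469]
```

Emit:
arm_command:
  motion:
    - {"offset": [-0.0016,0.0006,-0.015],"spin": 0}
    - {"offset": [-0.0022,0.0008,-0.02],"spin": 0}
    - {"offset": [-0.012,0.0015,-0.04],"spin": 0}
    - {"offset": [-0.015,0.0015,-0.045],"spin": 0}
    - {"offset": [0,0,0],"spin": 0}
  newtons: 55

```text
time_s: 24.75
ee_pos: [390.5, -12.5, 176.3]
ee_rot: [177.7, -27.8, -7.1]
force: [0.8, 0.3, -8.0]
gripper_width: 30.0
gripper_force: 54.5
```

Emit:
arm_command:
  motion:
    - {"offset": [0,0,0],"spin": 0}
    - {"offset": [0,0,0],"spin": 0}

```text
time_s: 25.0
ee_pos: [393.4, -12.6, 175.0]
ee_rot: [177.7, -27.7, -7.1]
force: [0.3, 0.4, -8.1]
gripper_width: 29.8
gripper_force: 54.5
```

Run:
```python
from plan import *
s=env.state();p=np.array(s['ee_pos']);print(np.round(s['qpos'],1),p.round(1),np.round(s['ee_rot'],2),np.round(s['force'],1),np.round(s['torque'],2),s['gripper_width'],s['gripper_force'])
plan([[370,0,215],[370,30,225]])
```

```text
[  1.6  -7.1 133.6 -14.   27.1 110.3] [393.4 -12.6 175. ] [177.72 -27.74  -7.11] [ 0.3  0.4 -8.1] [0.12 1.07 0.03] 29.767875808040642 54.4786012172699
[370.   0. 215.] (1, [-0.0033, -0.0078, -0.0473])
    [  5.  -12.8 130.8 -13.4  36.  111.8] [ 0.  0. -0.] [177.7 -27.7  -7.1]
[370.  30. 225.] (1, [0.0014, -0.0293, -0.0118])
    [ 12.5 -12.8 129.2 -17.8  39.3 121.5] [-0.  0.  0.] [177.7 -27.7  -7.1]
```

Emit:
arm_command:
  motion:
    - {"offset": [-0.0033,-0.0078,-0.0473],"spin": 0}
    - {"offset": [0.0014,-0.0293,-0.0118],"spin": 0}
    - {"offset": [0,0,0],"spin": -0.1848}
    - {"offset": [0,0,0],"spin": -0.1848}
    - {"offset": [0,0,0],"spin": -0.1848}

```text
time_s: 25.62
ee_pos: [370.2, 30.3, 225.2]
ee_rot: [162.6, -22.1, 27.9]
force: [-0.1, -0.4, -8.0]
gripper_width: 29.6
gripper_force: 54.9
```

Emit:
arm_command:
  motion:
    - {"offset": [0,0,0],"spin": -0.1848}
    - {"offset": [0,0,0],"spin": -0.1848}
    - {"offset": [0,0,0],"spin": -0.1848}
    - {"offset": [0,0,0],"spin": -0.1848}
    - {"offset": [0,0,0],"spin": -0.1848}

```text
time_s: 26.25
ee_pos: [370.2, 30.1, 225.1]
ee_rot: [152.2, -0.3, 77.4]
force: [0.5, 0.8, -7.4]
gripper_width: 29.3
gripper_force: 54.9
```

Emit:
arm_command:
  motion:
    - {"offset": [0,0,0],"spin": -0.1848}
    - {"offset": [0,0,0],"spin": -0.1848}
    - {"offset": [0,0,0],"spin": -0.1848}
    - {"offset": [0,0,0],"spin": -0.1848}
    - {"offset": [0,0,0],"spin": -0.1848}

```text
time_s: 26.88
ee_pos: [370.2, 30.1, 225.1]
ee_rot: [162.1, 21.7, 126.9]
force: [0.4, 0.1, -7.9]
gripper_width: 29.3
gripper_force: 54.9
```

Emit:
arm_command:
  motion:
    - {"offset": [0,0,0],"spin": -0.1848}
    - {"offset": [0,0,0],"spin": -0.1848}
    - {"offset": [0,0,0],"spin": -0.1848}
    - {"offset": [0,0,0],"spin": -0.1848}
    - {"offset": [0,0,0],"spin": 0}

```text
time_s: 27.5
ee_pos: [370.3, 30.1, 225.4]
ee_rot: [-177.8, 27.8, 172.7]
force: [0.4, -0.1, -8.2]
gripper_width: 30.0
gripper_force: 54.9
```

Run:
```python
from plan import *
s=env.state();p=np.array(s['ee_pos']);print(np.round(s['qpos'],1),p.round(1),np.round(s['ee_rot'],2),np.round(s['force'],1),s['gripper_width'])
plan([[375,200,225],[416,327,150],[416,327,75],[416,327,50],[416,327,26]])
```

```text
[ 12.5 -12.8 129.2 -17.8  39.3 -58.2] [370.3  30.1 225.4] [-177.79   27.81  172.73] [ 0.4 -0.1 -8.2] 29.98978774438029
[375. 200. 225.] (3, [0.005, 0.0562, -0.0047])
    [ 43.4  -2.8 121.5 -30.7  48.9 -20.9] [-0. -0. -0.] [-177.8   27.8  172.7]
[416. 327. 150.] (3, [0.0044, 0.0447, 0.0242])
    [ 51.6  13.6 115.3 -36.9  44.2  -5.2] [-0. -0. -0.] [-177.8   27.8  172.7]
[416. 327.  75.] (2, [0.0175, 0.0013, 0.0331])
    [ 51.6  19.9 120.5 -46.1  35.6   6.7] [0. 0. 0.] [-177.8   27.8  172.7]
[416. 327.  50.] (1, [0.0117, 0.0009, 0.0221])
    [ 51.6  22.3 122.  -50.4  33.   11.9] [0. 0. 0.] [-177.8   27.8  172.7]
[416. 327.  26.] (1, [0.0112, 0.0008, 0.0212])
    [ 51.6  24.8 123.2 -55.2  30.7  17.5] [0. 0. 0.] [-177.8   27.8  172.7]
```

Emit:
arm_command:
  motion:
    - {"offset": [0.005,0.0562,-0.0047],"spin": 0}
    - {"offset": [0.005,0.0562,-0.0047],"spin": 0}
    - {"offset": [0.005,0.0562,-0.0047],"spin": 0}
    - {"offset": [0.0044,0.0447,0.0242],"spin": 0}
    - {"offset": [0.0044,0.0447,0.0242],"spin": 0}

```text
time_s: 28.12
ee_pos: [402.3, 285.1, 175.0]
ee_rot: [-178.0, 27.9, 172.7]
force: [0.7, 0.2, -6.9]
gripper_width: 29.2
gripper_force: 54.9
```

Emit:
arm_command:
  motion:
    - {"offset": [0.0044,0.0447,0.0242],"spin": 0}
    - {"offset": [0.0175,0.0013,0.0331],"spin": 0}
    - {"offset": [0.0175,0.0013,0.0331],"spin": 0}
    - {"offset": [0,0,0],"spin": 0}
    - {"offset": [0,0,0],"spin": 0}

```text
time_s: 28.75
ee_pos: [416.6, 325.7, 77.2]
ee_rot: [-178.0, 28.0, 172.8]
force: [-0.3, 0.6, -7.2]
gripper_width: 29.7
gripper_force: 54.9
```

Run:
```python
from plan import *
s=env.state();p=np.array(s['ee_pos']);print(np.round(s['qpos'],1),p.round(1),np.round(s['ee_rot'],2),np.round(s['force'],1),s['gripper_width'])
plan([[416,327,50],[416,327,26]])
a,d=grab('top'); cv2.imwrite('pics/c7.png',cv2.resize(a[230:350,180:320],None,fx=4,fy=4))
```

```text
[ 51.5  19.6 120.7 -46.3  35.4   6.7] [416.6 325.7  77.2] [-177.97   27.98  172.76] [-0.3  0.6 -7.2] 29.662796858102933
[416. 327.  50.] (1, [0.0134, 0.002, 0.0236])
    [ 51.7  22.3 122.2 -50.9  32.7  12.5] [0. 0. 0.] [-178.    28.   172.8]
[416. 327.  26.] (1, [0.0113, 0.0008, 0.0212])
    [ 51.7  24.8 123.4 -55.8  30.5  18.2] [-0. -0.  0.] [-178.    28.   172.8]
```

View pics/c7.png

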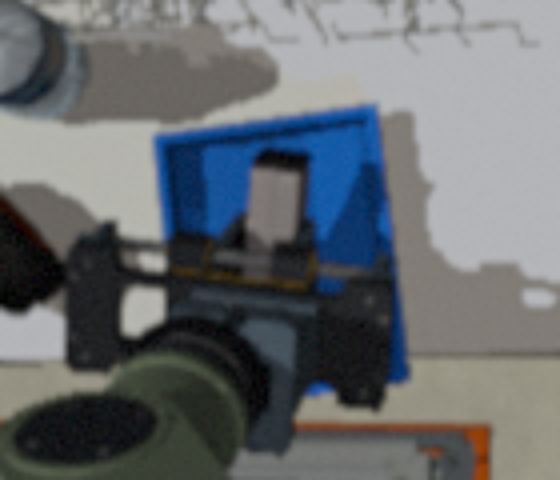

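Emit:
arm_command:
  motion:
    - {"offset": [0.0134,-0.004,0.0236],"spin": 0}
    - {"offset": [0,0,0],"spin": 0}
    - {"offset": [0.0023,0.0002,0.0044],"spin": 0}
    - {"offset": [0,0,0],"spin": 0}
  newtons: 22

```text
time_s: 29.3
ee_pos: [414.8, 320.4, 45.4]
ee_rot: [-177.9, 28.0, 172.8]
force: [-0.9, -0.7, -7.0]
gripper_width: 29.6
gripper_force: 22.0
```

Emit:
arm_command:
  motion:
    - {"offset": [0.0023,0.0002,0.0044],"spin": 0}
    - {"offset": [0,0,0],"spin": 0}

```text
time_s: 29.55
ee_pos: [415.7, 320.6, 40.8]
ee_rot: [-177.9, 28.1, 172.9]
force: [3.1, -0.5, 1.0]
gripper_width: 29.7
gripper_force: 22.0
```

Emit:
arm_command:
  motion:
    - {"offset": [0.0023,0.0002,0.0044],"spin": 0}
    - {"offset": [0,0,0],"spin": 0}

```text
time_s: 29.8
ee_pos: [414.4, 320.3, 34.4]
ee_rot: [-177.9, 27.9, 172.9]
force: [2.3, 0.8, -1.3]
gripper_width: 30.3
gripper_force: 22.0
```

Emit:
arm_command:
  motion:
    - {"offset": [0.0019,0.0002,0.0035],"spin": 0}
    - {"offset": [0,0,0],"spin": 0}

```text
time_s: 30.05
ee_pos: [413.8, 319.7, 29.9]
ee_rot: [-177.8, 27.9, 172.9]
force: [2.5, 0.4, -3.3]
gripper_width: 29.8
gripper_force: 22.0
```

Emit:
arm_command:
  motion:
    - {"offset": [0.0012,0.0001,0.0022],"spin": 0}
    - {"offset": [0,0,0],"spin": 0}

```text
time_s: 30.3
ee_pos: [414.0, 319.5, 27.6]
ee_rot: [-177.7, 27.9, 172.9]
force: [2.4, -0.2, -2.1]
gripper_width: 29.6
gripper_force: 22.0
```

```bash
cat > lev.py <<'E'
from h import *
import sys
def lev(cx,cy):
    s=env.state();print(np.round(s['ee_pos'],1),np.round(s['force'],1))
    for n in('top','scene'):
        a,d=grab(n); X=cloud(n,d); k=(abs(X[...,0]-cx)<75)&(abs(X[...,1]-cy)<70)&(X[...,2]<75)&(X[...,2]>8)
        hsv=cv2.cvtColor(a,cv2.COLOR_BGR2HSV); k&=(hsv[...,1]<90)&(hsv[...,2]>110); Y=X[k]
        r=(Y-[cx,cy,0])@RR
        for lo_ in range(-70,80,15):
            q=r[(r[:,0]>=lo_)&(r[:,0]<lo_+15)&(abs(r[:,1])<20)]
            if len(q)>5: print(n,lo_,len(q),np.median(q[:,2]).round(1))
lev(float(sys.argv[1]),float(sys.argv[2]))
E
python3 lev.py 416 322
```

```text
[414.  319.5  27.6] [ 2.4 -0.2 -2.1]
top 5 58 35.1
top 20 68 35.7
top 35 62 35.9
scene 20 26 37.9
scene 35 37 37.5
```

Emit:
arm_command:
  motion:
    - {"offset": [0.0007,0,0.0013],"spin": 0}
    - {"offset": [0,0,0],"spin": 0}
    - {"offset": [0,0,0],"spin": 0}

```text
time_s: 30.78
ee_pos: [414.3, 319.5, 26.7]
ee_rot: [-177.7, 28.0, 172.9]
force: [2.8, -0.6, 0.4]
gripper_width: 29.8
gripper_force: 22.0
```

Emit:
arm_command:
  motion:
    - {"offset": [0,0,0],"spin": 0}
    - {"offset": [0,0,0],"spin": 0}
    - {"offset": [0,0,-0.03],"spin": 0}
    - {"offset": [0,0,-0.05],"spin": 0}
    - {"offset": [0,0,-0.05],"spin": 0}
  jaw: 0.05

```text
time_s: 31.4
ee_pos: [353.5, 332.3, 142.3]
ee_rot: [-177.8, 27.9, 172.9]
force: [0.3, 1.6, 0.1]
gripper_width: 50.0
gripper_force: 0.0
```

Emit:
arm_command:
  motion:
    - {"offset": [0,0,-0.05],"spin": 0}
    - {"offset": [0,-0.05,-0.02],"spin": 0}
    - {"offset": [0,-0.05,0],"spin": 0}
    - {"offset": [0,0,0],"spin": 0}

```text
time_s: 31.9
ee_pos: [306.7, 237.0, 206.5]
ee_rot: [-177.7, 27.9, 172.8]
force: [-0.1, 1.2, -0.0]
gripper_width: 50.0
gripper_force: 0.0
```

```bash
python3 lev.py 416 322
python3 - <<'E'
from h import *
a,d=grab('top','end.png')
E
```

```text
[306.7 237.  206.5] [-0.1  1.2 -0. ]
top -55 23 34.9
top -40 69 33.5
top -25 68 34.3
top -10 68 33.5
top 5 67 33.1
top 20 67 33.6
top 35 62 33.8
scene -55 8 36.2
scene -40 22 36.3
scene -25 31 36.8
scene -10 36 35.5
scene 5 34 36.3
scene 20 32 36.3
scene 35 30 34.8
```

View pics/end.png

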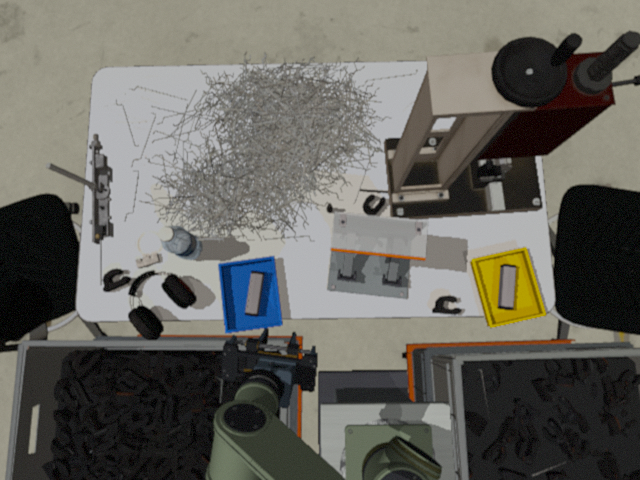

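The picture shows both bars lying flat in their trays, blue at about (255,293) and yellow at (508,287). Both slots are empty and everything else is where it was.

```bash
python3 -c "
from h import *
print(env.job_done())"
```

```text
the job is handed in; nothing more can be done
None
```

Job handed in at about 32 s: the solid bar (read 8.1 N when lifted) lies flat in the blue tray and the hollow one (read about 2.5 N) flat in the yellow tray, each laid in its tray right after its own lift; the guard and bystanders look untouched in the last picture, though some joints ran at the edge of their ranges while I tilted the tool (readings up to about 0.04 degrees past the listed limits).

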